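Ease the press-fit bearing cover off a sampler drive

ROBOT

A 6-joint arm with a two-finger parallel gripper is mounted at the origin on the work surface. World frame = base frame: x ahead of the robot, y to its left, z up, the work surface at z = 0. Lengths are in m, angles in rad, forces in N, time in s.
With the tool pointing down it reaches from about 0.325 to 0.775 m from the base axis. Payload 9.3 kg.
Tool frame: the origin (TCP) lies at the very end of the fingers, on their centre line; the grasp point (between the pads) lies 19 mm behind it; z points along the fingers, y is the direction in which the jaws open and shut (so a half turn about z gives the same grasp; the last joint's range is limited). The gripper opens to 85 mm and grips with 20 to 120 N. Pads are 22 mm wide; open, the fingers measure 114 mm over their backs; the gripper's body (76 mm by 85 mm) begins 54 mm behind the grasp point. The pads swing forward as they close: fully open they stand 13 mm farther back than shut.
Start: joints at [1.137, 0.259, 0.021, 1.334, 0, 1.418], TCP at [0.152, 0.528, 0.231] pointing down, gripper open.
Joint ranges: [-3.04, 3.04], [-0.91, 1.82], [-1.04, 1.36], [-1.92, 1.95], [-1.52, 1.45], [-3.14, 3.14]. Speed limits (rad/s): [2.22, 2.22, 2.79, 3.14, 3.14, 3.14].

INTERFACE

Orientations are given as [roll, pitch, yaw] about the fixed x, y, z axes, in that order (R = Rz(yaw) Ry(pitch) Rx(roll)).
In Python, from plant import arm gives the robot as it stands.
- The arm moves only by the tool step_arm, never from a script. Its arguments are lists of equal length, an entry for each row: "delta_pos": the shift along the world's x, y, z normalised to -1 to 1, where 1 is 500 mm, a list of three; "spin": the turn about the world's z normalised to -1 to 1, where 1 is pi rad. In form: {"delta_pos": [[dx, dy, dz], ...], "spin": [spin, ...]}. A call has 1 to 5 rows; each row is the pose to reach, as a shift and turn from the pose commanded when the call began, turning the shorter way round; what a row does not reach only later rows make up. A row lasts 1/12 s, in which the tool goes at most 41.7 mm and 7.16 degrees, less where a joint would pass 70% of its speed; a pose out of reach is approached as far as the arm can. A call with a number of a shift or a turn outside -1 to 1 is refused whole. A call with a gripper value outside its range is refused whole. "grip" is the opening, from 0 (shut) to 1 (fully open), set as the call begins (left out, the last holds). The fingers move at their own pace and stop on an object; "squeeze" is the grip in N (left out, the last holds). Time passes only in rows, so rows that repeat a pose let the fingers close. It gives the time, the measured TCP pose, the force and the opening at its end, in the units of the state.
- arm.get_obs(): the state, without advancing time (a new reading comes with each control period).
- arm.read_camera(name): name is "scene" or "top"; returns (picture, depth): 480x640x3 uint8, red, green, blue; 480x640 float32, m along the optical axis (not along the pixel's ray), 0 where there is no reading.
- arm.get_calibration(name): a dict with "camera_matrix" (3x3 intrinsics, pixels), "k1" (the pictures are not rectified: a ray, as slopes to the right and down, at radius r is drawn at 1 + k1 r^2 times it, then the intrinsics apply), "R" (3x3) and "t" (3): a world point X has camera coordinates R X + t. Camera axes: x right, y down, z forward; pixel columns grow to the right and rows downward; lengths in m; the calibration is good to about 2 mm. A picture is of the moment at which its call begins. get_calibration takes no time and is no camera call.
- arm.close_job(): hands the job in, once; it reports no verdict.
The state is a dict: "time": time; "joints": joint angles; "dq": joint speeds; "effort": joint torques, N m; "eef_pos": TCP position; "orientation": TCP orientation; "wrist_force": force on the tool from outside, world axes, zero at the start; "torque": the same for the moment, N m; "width": finger opening in m.
Only numpy, scipy, OpenCV 4.12 (cv2) and the standard library are available. Lean on these libraries where they do the work, as an engineer would, in place of code of your own. Each camera call takes 0.05 s, during which the arm holds its last target.

TASK

The white cover on the sampler's drive housing is stuck on its bearing. Take the double-ended wedge from its rest and work it slowly and gently into the seam from the left and the right side in turn, never letting one side of the cover get more than 4 mm ahead of the other, until the cover has come up level by 6 to 7 mm on both sides; then lay the wedge back in its rest and let go. Move the cover with the wedge only and leave the other lab things alone.

Things in the scene. Friction and masses are not known exactly. Their poses are not given: they have to be found in the camera images.
- housing: Fixed grey housing, 120 (x) x 138 (y) mm, top at z = 56 mm; 14 mm high foot to x = +-75. Origin: centre of underside on the bench; z up, +y its left, -x its front. In its top left and right a steel pry pad, 34 wide (x), from 14 mm outside the cover's edge to y = 15 mm; pad top at z = 58.5 to 63 mm, set anew each time, each side differently, not measured: feel it. Boss (radius 10 mm) in the middle.
- cover: White cover pressed on the boss, 112 (x) x 110 (y) mm; flange 10 mm thick, 34 mm high in all. Origin: same as lip_left; axes as the housing's. Seated, its flat underside is at z = 66 mm over the bench; each side may start up to 0.5 mm higher. Each side rises on its own (at most 11 mm) under about 6 to 9 N up at its edge, more when fast, and stays where left. It cannot turn or shift sideways.
- lip_left (a point): Middle of the lower outer edge of the cover's left flange, at y = +55 mm in the housing's frame; 66 mm above the housing's underside when seated.
- lip_right (a point): Middle of the lower outer edge of the cover's right flange, at y = -55 mm in the housing's frame; 66 mm above the housing's underside when seated.
- wedge: Loose double-ended wedge, 172 mm long (y), 120 g. Black handle in the middle, 20 (x) x 80 (y) x 22 mm high; at each end a steel blade 18 wide, 46 long: flat underside level with the handle's, 17 mm thick at the handle, 2 mm at the tip. Origin: centre of underside, z up. Slid flat along a pad, with d mm of blade under the flange, it raises that edge to pad height + 2 + 0.326 d mm, less 1 to 1.5 mm give.
- rest: Fixed grey rest for the wedge: plate 60 (x) x 90 (y) x 6 mm, and two saddles, each 12 mm long, at y = +-32 mm. Their seats are 30 mm above the bench, with cheeks 7 mm higher, 34 mm apart. The wedge lies along the rest's y on the seats, the middle of its handle free for the fingers between the saddles. Origin: centre of the underside.
- vial_tray: Bystander: white tray 70 x 110 mm with six small vials, 39 mm high. Origin: centre of the underside.
- tube_rack: Bystander: blue rack of short sample tubes, 74 x 118 mm, 44 mm high. Origin: centre of the underside.
- reagent_jar: Bystander: squat amber jar, 64 mm diameter, 45 mm high. Origin: centre of the underside.
Things that resemble listed ones, but are neither listed nor needed, are in the scene too. Of the things that look like the wedge, the smaller one is meant.

How it is judged:
On the way, in this order (a step that is already met when the one before it is completed fails the run):
1. the wedge is lifted out of its rest (z of wedge in the frame of rest above 0.05 m), for 0.1 s.
2. one side of the cover has been raised by at least 2 mm (z of any of lip_left, lip_right in the frame of housing above 0.068 m), for 0.1 s.
3. both sides of the cover have been raised by at least 5.2 mm (z of each of lip_left, lip_right in the frame of housing above 0.0712 m), for 0.2 s.
At the end, for the whole second after the job is handed in: Both edges of the cover stand 5.2 to 9 mm above their fully seated height, within 1.8 mm of each other; the wedge lies at rest on the seats of its rest (within 20 mm of the middle, along the saddles), released (all of step 3 and z of each of lip_left, lip_right in the frame of housing below 0.075 m and angle between the z axis of cover and the z axis of housing, either way round below 0.0164 rad and horizontal distance between wedge and rest below 0.02 m and z of wedge in the frame of rest between 0.027 and 0.033 m and angle between wedge's own z axis and vertical below 0.08 rad and angle between the y axis of wedge and the y axis of rest, either way round below 0.3 rad and linear speed of wedge below 0.02 m/s); the robot touches nothing.
It fails at once if one side of the cover is more than 5 mm ahead of the other (cover cocked by more than 0.0455 rad) (angle between the z axis of cover and the z axis of housing, either way round above 0.0455 rad).
It fails at once if the wedge is forced: more than 15 N between wedge and cover (contact force between wedge and cover above 15 N).
It fails at once if the wedge is forced: more than 30 N in all on the housing and its cover together (contact force between wedge and housing above 30 N).
It fails at once if the robot itself pushes on the cover (more than 2 N) (contact force between any of the fingers, the arm and cover above 2 N).
It fails at once if a bystander is pushed more than 15 mm (distance of any of vial_tray, tube_rack, reagent_jar from where it was at the start of the episode above 0.015 m).
It also fails if it takes over 72 s, if anything falls off the work surface, if the arm or the gripper's body presses on something with over 40 N, if the wrist force passes 120 N, or if a joint passes its speed limit or range.

## Working session

There is one attempt and no reset: what is moved stays moved. The work goes in short steps, Python scripts to look and compute and a tool call to move; the robot and the scene stay as the last step left them, time stands still between calls to the robot, and variables do not carry over. Pictures are saved under pics/ and viewed, and the job is handed in when it is done.

Besides the shell and the picture viewer there is one more tool, called after "Emit:" as name([rows], argument=value, ...), one row to a line, values as JSON. step_arm: Moves the arm, as the interface text tells. Scaled input: -1 to 1 covers 500 mm each way for a shift and pi rad each way for a turn. Its arguments: {"type":"object","properties":{"delta_pos":{"type":"array","items":{"type":"array","items":{"type":"number"}}},"spin":{"type":"array","items":{"type":"number"}},"grip":{"type":"number"},"squeeze":{"type":"number"}},"required":["delta_pos","spin"]}

```bash
ls; mkdir -p pics
cat > h.py <<'E'
import numpy as np, cv2
from plant import arm
def cal(n):
    c=arm.get_calibration(n); return np.array(c["camera_matrix"]),c["k1"],np.array(c["R"]),np.array(c["t"]).ravel()
def px2w(n,u,v,d=None,z=None):
    K,k1,R,t=cal(n)
    s=cv2.undistortPoints(np.array([[[u,v]]],float),K,np.array([k1,0,0,0.]))[0,0]
    ray=np.array([s[0],s[1],1.])
    if d is not None: return R.T@(ray*d-t)
    c=-R.T@t; r=R.T@ray
    return c+r*(z-c[2])/r[2]
def w2px(n,X):
    K,k1,R,t=cal(n)
    p,_=cv2.projectPoints(np.atleast_2d(np.array(X,float)),cv2.Rodrigues(R)[0],t,K,np.array([k1,0,0,0.]))
    return p[:,0]
def cloud(n,depth):
    K,k1,R,t=cal(n)
    H,W=depth.shape
    u,v=np.meshgrid(np.arange(W),np.arange(H))
    s=cv2.undistortPoints(np.stack([u,v],-1).reshape(-1,1,2).astype(float),K,np.array([k1,0,0,0.]))[:,0]
    P=np.c_[s,np.ones(len(s))]*depth.reshape(-1,1)
    return ((P-t)@R).reshape(H,W,3)
def shot(n,tag):
    im,d=arm.read_camera(n); cv2.imwrite(f"pics/{tag}.png",im[:,:,::-1]); np.save(f"pics/{tag}.npy",d); return im,d
def crop(tag,x0,y0,x1,y1,k,out):
    im=cv2.imread(f"pics/{tag}.png")[y0:y1,x0:x1]
    cv2.imwrite(f"pics/{out}.png",cv2.resize(im,None,fx=k,fy=k,interpolation=cv2.INTER_CUBIC))
E
python3 - <<'E'
from h import *
print(arm.get_obs())
for n in("scene","top"):
    shot(n,n+"0"); K,k,R,t=cal(n); print(n,K.tolist(),k,R.tolist(),t,-R.T@t)
E
```

```text
pics
{'time': 0.0, 'joints': array([ 1.13743239e+00,  2.59179150e-01,  2.07242047e-02,  1.33371237e+00,
       -1.11968795e-05,  1.41819760e+00]), 'dq': array([ 0.00167848, -0.00116259,  0.00034639,  0.00010634,  0.00025684,
        0.00039826]), 'effort': array([-1.84902970e-04, -5.55653822e+01,  3.44530320e+01,  1.38914783e-02,
       -1.74451020e-04, -1.87595433e-06]), 'eef_pos': array([0.15227782, 0.52818264, 0.23065848]), 'orientation': array([-3.14023590e+00, -1.97332844e-04,  2.86082732e+00]), 'wrist_force': array([ 0.4121459 , -0.35447939, -0.77128362]), 'torque': array([-0.06185644, -0.01322884, -0.00054506]), 'width': 0.08506175014659488}
scene [[555.9026668087287, 0.0, 323.20555886128346], [0.0, 555.9026668087287, 238.3628825015619], [0.0, 0.0, 1.0]] 0.041632432463985854 [[0.5978243608525073, 0.8015831750357374, 0.008393275339076052], [0.6262087830591604, -0.46044137467764107, -0.629171121797981], [-0.5004683742164502, 0.38138976649169615, -0.7772214950865377]] [-0.41523522 -0.26589869  1.65651939] [ 1.24378139 -0.42136473  1.12367188]
top [[527.546297031786, 0.0, 330.93106926964174], [0.0, 527.546297031786, 238.96848264025095], [0.0, 0.0, 1.0]] 0.025916211583435843 [[-0.017577191714284342, -0.9997897681501673, -0.010557548658357856], [-0.9819060561261359, 0.019252108685045764, -0.18838750822173989], [0.18855115824161947, 0.007055197616898092, -0.9820380262048564]] [0.08567189 0.56254857 1.24687527] [0.31877594 0.06602668 1.33136053]
```

View pics/scene0.png

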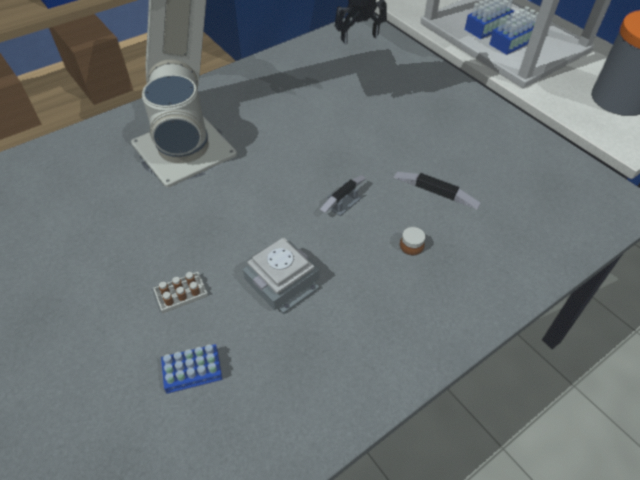

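View pics/top0.png

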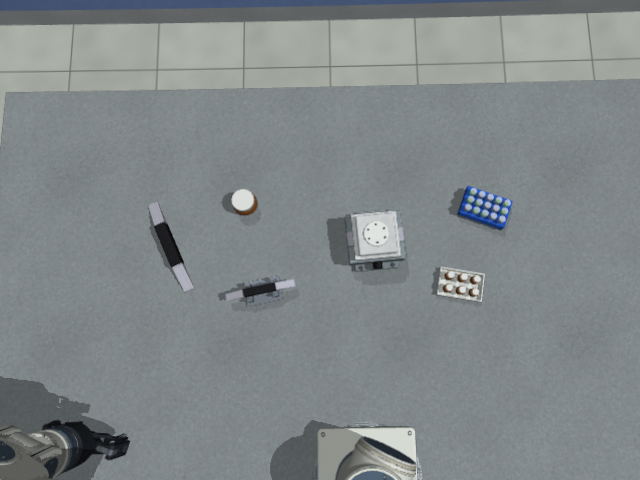

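Two things look like the wedge: a small one lying in a grey rest at top (260,290), and a larger loose one at top (170,247). I'm choosing the smaller one. The housing is at top (376,238). I'll check both in close crops.

Run:
```python
from h import *
crop("top0",210,260,310,320,8,"c_w")
crop("top0",330,195,425,280,7,"c_h")
crop("scene0",225,160,385,315,5,"c_s")
```

```text
(no output)
```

View pics/c_w.png

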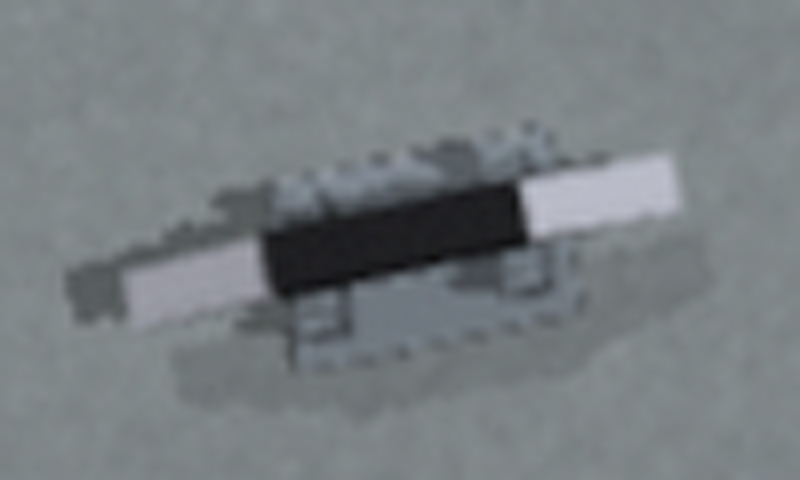

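View pics/c_h.png

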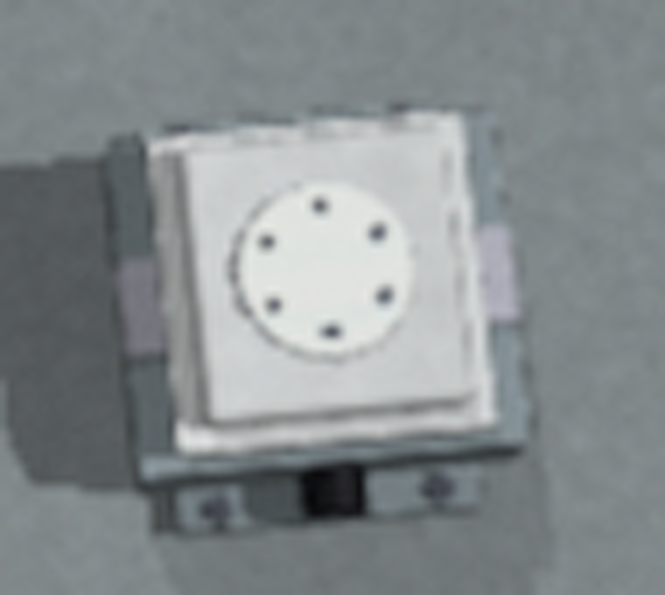

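View pics/c_s.png

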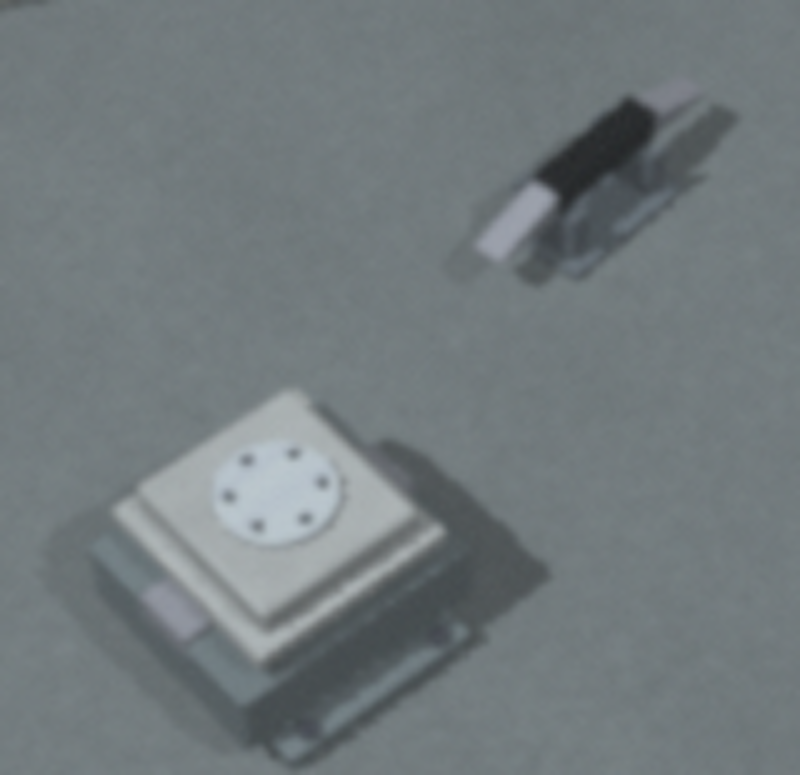

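Run:
```python
from h import *
f=lambda p,z:px2w("top",210+p[0]/8-.5+.06,260+p[1]/8-.5+.06,z=z)
print("wedge tips")
L=f((127,301),.032);R=f((677,182),.032);print(L,R,(L+R)/2,np.linalg.norm(L-R),np.arctan2(*(L-R)[:2][::-1]))
C=[f(p,.052) for p in((262,235),(520,180),(527,243),(280,297))]
for c in C:print(c)
print(np.mean(C,0))
g=lambda p,z:px2w("top",330+p[0]/7-.43,195+p[1]/7-.43,z=z)
C=[g(p,.076) for p in((148,140),(465,112),(495,422),(178,450))]
print("cover");[print(c) for c in C]; print(np.mean(C,0))
d=C[0]+C[3]-C[1]-C[2]; print("yaw y axis",np.arctan2(-d[0],d[1]),np.linalg.norm(d)/2)
d=C[0]-C[3]+C[1]-C[2]; print("yaw x",np.arctan2(d[1],d[0]),np.linalg.norm(d)/2)
for n in("top","scene"):
    D=np.load(f"pics/{n}0.npy"); P=cloud(n,D)
    m=(abs(P[...,2]-.1)<.012)&(D>0); q=P[m]; 
    print(n,m.sum(),(D==0).sum())
    c=np.mean(C,0)[:2]
    q=q[np.linalg.norm(q[:,:2]-c,axis=1)<.1]; print(len(q),q.mean(0),np.percentile(q[:,2],[5,50,95]))
    q=P[(D>0)&(np.linalg.norm(P[...,:2]-np.array([.5,-.2]),axis=-1)<.08)];print(q[:,2].mean(),q[:,2].std())
```

```text
wedge tips
[0.42765299 0.33719859 0.032     ] [0.46103268 0.16803776 0.032     ] [0.44434283 0.25261818 0.032     ] 0.17242271061332615 1.7656186455096432
[0.44514826 0.29248009 0.052     ]
[0.46036475 0.214227   0.052     ]
[0.44117389 0.21204486 0.052     ]
[0.42628307 0.28675184 0.052     ]
[0.44324249 0.25137595 0.052     ]
cover
[0.61955559 0.02564575 0.076     ]
[ 0.62734785 -0.08520023  0.076     ]
[ 0.5176405  -0.09102353  0.076     ]
[0.50999011 0.01804215 0.076     ]
[ 0.56863351 -0.03313396  0.076     ]
yaw y axis 0.07010695709393916 0.1102265982412333
yaw x 0.06115743524697894 0.1098417682895099
top 1609 1245
1506 [ 0.56784303 -0.03177195  0.09455623] [0.08958142 0.09438664 0.09994178]
0.002570602799431339 0.0097841449014411
scene 2879 1226
1385 [ 0.57545194 -0.03590676  0.09542575] [0.09054792 0.09526431 0.10055959]
0.005089733054993046 0.010599846622733987
```

```bash
cat >> h.py <<'E'
def pose(x,y,yaw):
    c,s=np.cos(yaw),np.sin(yaw); return lambda P:(np.array(P,float)@np.array([[c,s,0],[-s,c,0],[0,0,1]]))+np.array([x,y,0])
def rect(hx,hy,z): return [[-hx,-hy,z],[hx,-hy,z],[hx,hy,z],[-hx,hy,z]]
def overlay(n,tag,polys,box,k,out):
    im=cv2.imread(f"pics/{tag}.png"); x0,y0,x1,y1=box
    im=cv2.resize(im[y0:y1,x0:x1],None,fx=k,fy=k,interpolation=cv2.INTER_CUBIC)
    for P,col in polys:
        p=(w2px(n,P)-[x0,y0]+.5)*k-.5
        cv2.polylines(im,[np.round(p*8).astype(int)],True,col,1,cv2.LINE_AA,3)
    cv2.imwrite(f"pics/{out}.png",im)
def housing(x,y,a):
    T=pose(x,y,a)
    return [(T(rect(.056,.055,.066)),(0,0,255)),(T(rect(.056,.055,.076)),(0,255,255)),(T(rect(.060,.069,.056)),(0,255,0)),(T([[-.017,.069,.06],[.017,.069,.06],[.017,.055,.06],[-.017,.055,.06]]),(255,0,0)),(T([[-.017,-.069,.06],[.017,-.069,.06],[.017,-.055,.06],[-.017,-.055,.06]]),(255,0,0))]
def wedge(x,y,a,z):
    T=pose(x,y,a); return [(T(rect(.009,.086,z+.002)),(0,255,0)),(T(rect(.010,.040,z+.022)),(0,255,255))]
E
python3 - <<'E'
from h import *
H=housing(.5685,-.033,.066); W=wedge(.444,.252,.195,.030)
overlay("top","top0",H,(330,195,425,280),8,"o1")
overlay("scene","scene0",H,(225,225,335,320),7,"o2")
a=cv2.imread("pics/o1.png"); b=cv2.imread("pics/o2.png")
overlay("top","top0",W,(215,265,305,315),8,"o3")
overlay("scene","scene0",W,(310,165,380,225),8,"o4")
E
```

```text
(no output)
```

View pics/o1.png

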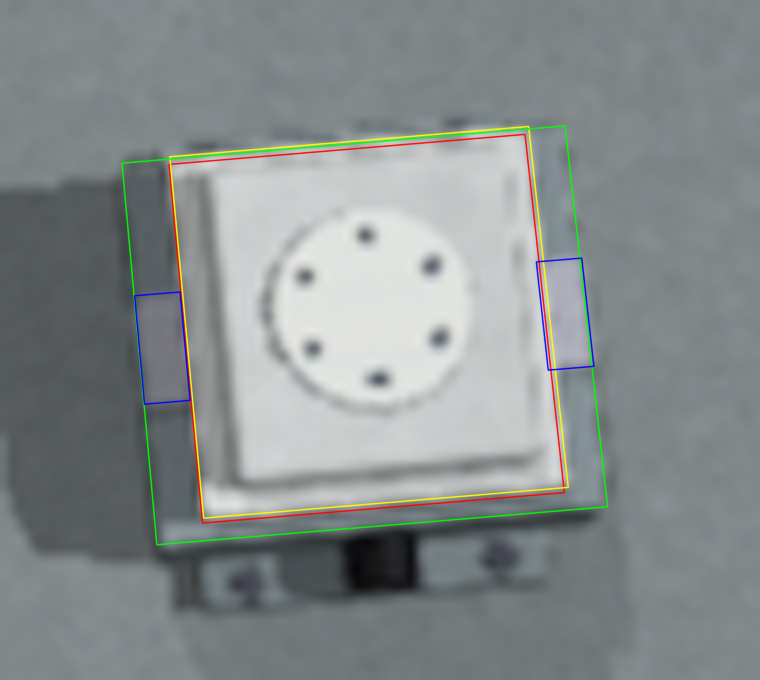

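View pics/o2.png

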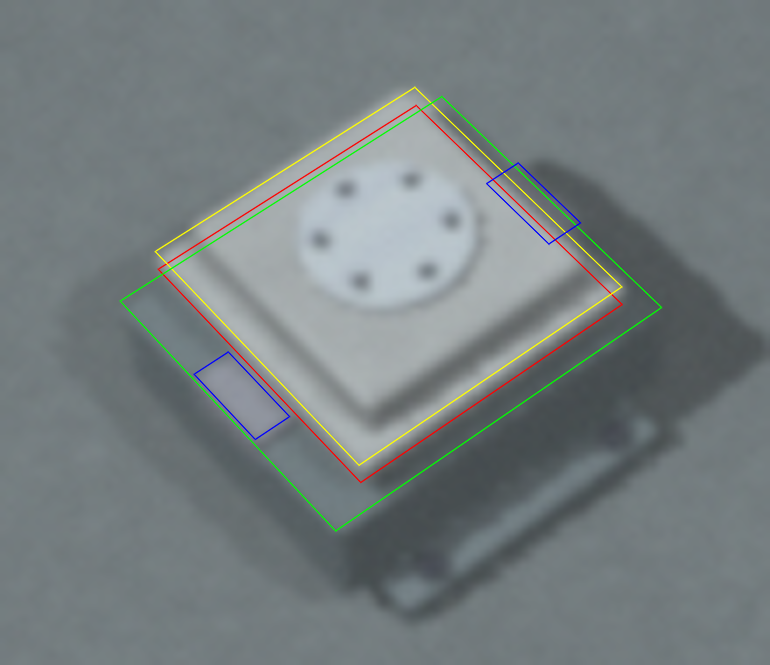

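View pics/o3.png

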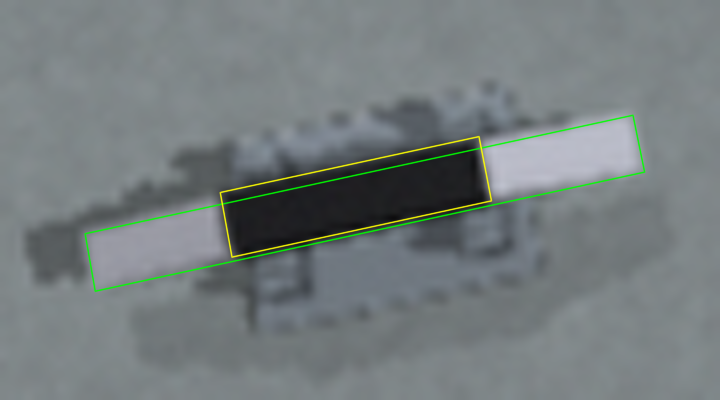

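View pics/o4.png

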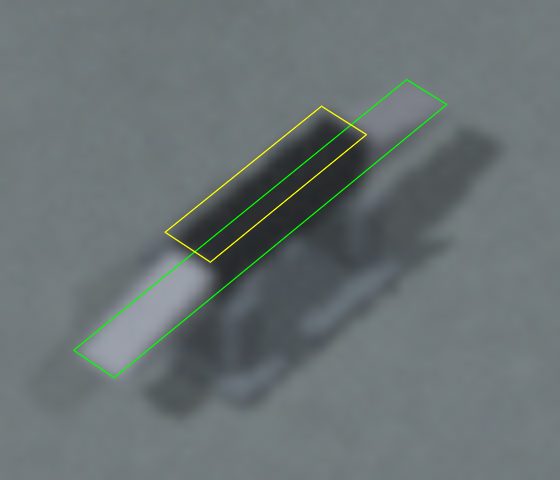

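Both overlays agree to within about 2 mm: the wedge is at (0.444, 0.252) with yaw 0.195, and the housing at (0.5685, -0.033) with yaw 0.066. Now the approach.

Emit:
step_arm([
  [0.058,-0.055,0],
  [0.117,-0.11,0],
  [0.175,-0.166,0],
  [0.233,-0.221,0],
  [0.292,-0.276,0],
], spin=[-0.035,-0.07,-0.105,-0.14,-0.174], grip=0.6, squeeze=100)

```text
time: 0.52
eef_pos: [0.2991, 0.389, 0.2311]
orientation: [-3.141, 0.0, 2.309]
wrist_force: [0.7, 0.3, -0.7]
width: 0.0514
```

Emit:
step_arm([
  [0.058,-0.055,0],
  [0.117,-0.11,0],
  [0.175,-0.166,0],
  [0.233,-0.221,0],
  [0.292,-0.276,0],
], spin=[-0.035,-0.07,-0.105,-0.14,-0.174])

```text
time: 0.93
eef_pos: [0.4454, 0.2507, 0.2312]
orientation: [-3.141, -0.0, 1.762]
wrist_force: [1.2, 0.7, 0.4]
width: 0.0511
```

Run:
```python
from h import *
print(arm.get_obs())
```

```text
{'time': 0.9333, 'joints': array([ 3.48356169e-01,  1.92299209e-01, -6.70457646e-02,  1.31169173e+00,
        7.04973232e-05,  1.72798311e+00]), 'dq': array([-0.87404369,  0.22993715,  0.29270838,  0.05653875,  0.00171905,
        0.3979283 ]), 'effort': array([  5.63913256, -54.01510835,  32.05798388,   0.23401209,
        -0.13933658,  -0.67754075]), 'eef_pos': array([0.44537293, 0.25070905, 0.23119141]), 'orientation': array([-3.14134420e+00, -3.19989152e-05,  1.76196570e+00]), 'wrist_force': array([1.24849093, 0.66829351, 0.4368891 ]), 'torque': array([ 0.01973478, -0.09639671,  0.02369584]), 'width': 0.05113899514200632}
```

Emit:
step_arm([
  [0,0,-0.07],
  [0,0,-0.14],
  [0,0,-0.21],
  [0,0,-0.28],
  [0,0,-0.32],
], spin=[0,0,0,0,0])

```text
time: 1.35
eef_pos: [0.4427, 0.2515, 0.0677]
orientation: [-3.137, 0.001, 1.767]
wrist_force: [-0.5, 0.3, -0.6]
width: 0.0516
```

Emit:
step_arm([
  [0,0,0],
  [0,0,0],
], spin=[0,0])

```text
time: 1.52
eef_pos: [0.4439, 0.2522, 0.0709]
orientation: [-3.139, 0.0, 1.767]
wrist_force: [-0.1, 0.2, 0.9]
width: 0.0514
```

Run:
```python
from h import *
shot("top","t1");shot("scene","s1")
crop("top","x",0,0,1,1,1,"x") if 0 else None
crop("t1",200,230,320,320,6,"t1c");crop("s1",300,120,400,230,6,"s1c")
```

```text
(no output)
```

View pics/t1c.png

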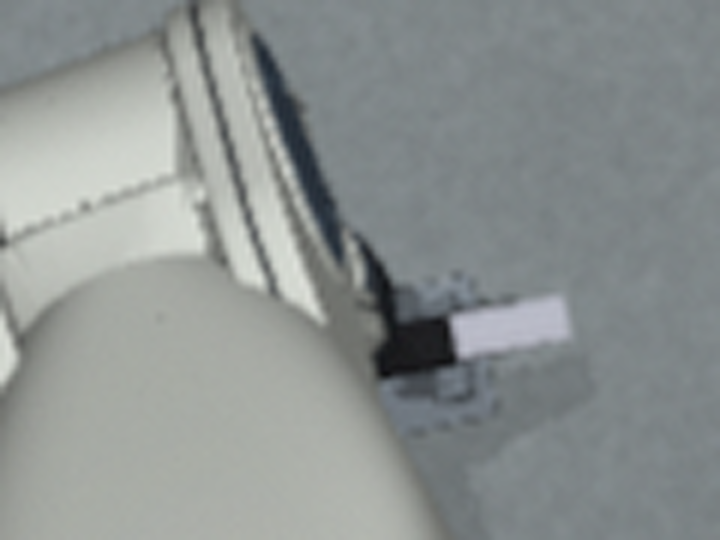

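View pics/s1c.png

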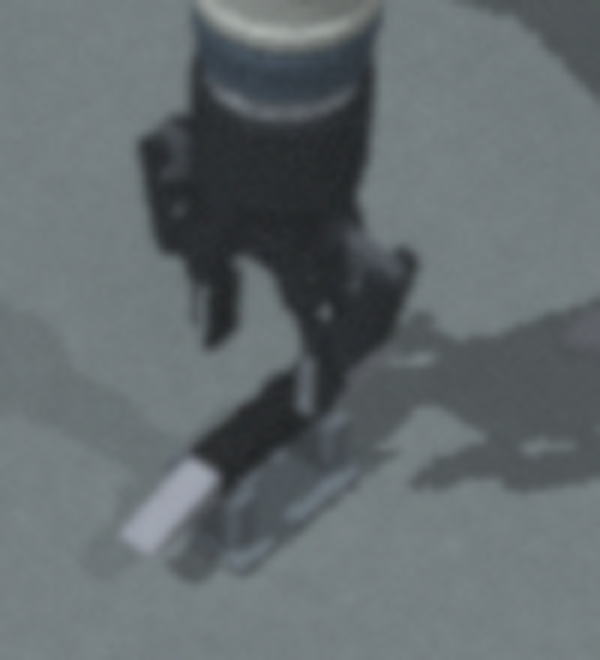

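The fingers straddle the handle mid-way, as seen at s1c (210,300) and (310,370). Next I go down and close.

Emit:
step_arm([
  [0,0,-0.04],
  [0,0,-0.08],
  [0,0,-0.094],
  [0,0,-0.094],
  [0,0,-0.094],
], spin=[0,0,0,0,0])

```text
time: 2.03
eef_pos: [0.445, 0.2527, 0.0254]
orientation: [3.14, -0.0, 1.768]
wrist_force: [0.5, 0.2, 0.2]
width: 0.0515
```

Emit:
step_arm([
  [0,0,0],
  [0,0,0],
  [0,0,0],
  [0,0,0],
  [0,0,0],
], spin=[0,0,0,0,0], grip=0, squeeze=60)

```text
time: 2.45
eef_pos: [0.4451, 0.2527, 0.0255]
orientation: [3.14, -0.0, 1.768]
wrist_force: [-0.8, 0.3, 6.7]
width: 0.0193
```

Run:
```python
from h import *
o=arm.get_obs();print(o['time'],o['eef_pos'],o['orientation'],o['wrist_force'],o['torque'],o['width'])
```

```text
2.45 [0.4450902  0.25269934 0.02549834] [ 3.13957268e+00 -2.83459129e-04  1.76753253e+00] [-0.79067946  0.28319008  6.69855473] [-0.04732655  0.22695306 -0.03346692] 0.01926903326163362
```

Emit:
step_arm([
  [0,0,0],
  [0,0,0],
  [0,0,0],
  [0,0,0],
], spin=[0,0,0,0], squeeze=100)

```text
time: 2.78
eef_pos: [0.4451, 0.2527, 0.0256]
orientation: [3.139, -0.0, 1.768]
wrist_force: [-1.7, -0.8, 8.6]
width: 0.0182
```

Emit:
step_arm([
  [0,0,0.02],
  [0,0,0.06],
  [0,0,0.1],
  [0,0,0.14],
  [0,0,0.18],
], spin=[0,0,0,0,0])

```text
time: 3.2
eef_pos: [0.4443, 0.2524, 0.1157]
orientation: [3.141, -0.0, 1.768]
wrist_force: [0.3, 0.5, -0.7]
width: 0.0184
```

Emit:
step_arm([
  [0,0,0.04],
  [0,0,0.08],
  [0,0,0.1],
  [0,0,0.1],
  [0,0,0.1],
], spin=[0,0,0,0,0])

```text
time: 3.62
eef_pos: [0.4444, 0.2525, 0.1642]
orientation: [3.141, -0.0, 1.768]
wrist_force: [-0.3, -0.1, -1.7]
width: 0.0186
```

Run:
```python
from h import *
o=arm.get_obs();print(o['time'],o['eef_pos'],o['orientation'],o['wrist_force'],o['torque'],o['width'])
shot("top","t2");shot("scene","s2")
crop("t2",180,200,340,320,5,"t2c");crop("s2",270,60,430,230,4,"s2c")
```

```text
3.6167 [0.44442924 0.25246117 0.16415598] [ 3.14101774e+00 -1.00160315e-04  1.76750835e+00] [-0.31831242 -0.12478068 -1.66665071] [ 0.01937142 -0.03855001 -0.00217763] 0.018598080691465298
```

View pics/s2c.png

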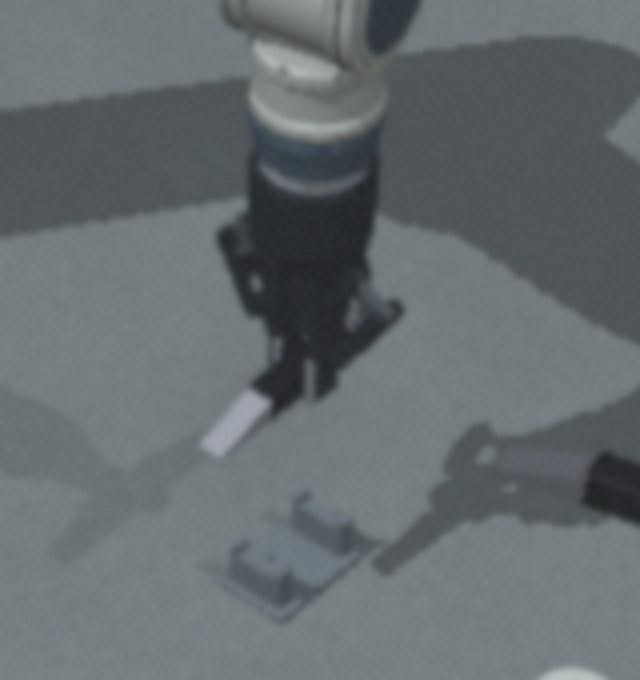

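The wedge is lifted and level, and the empty rest shows at s2c (290,565). Next I move to the left side of the housing.

Emit:
step_arm([
  [0.046,-0.056,0],
  [0.092,-0.112,0],
  [0.137,-0.168,0],
  [0.183,-0.224,0],
  [0.229,-0.28,0],
], spin=[-0.008,-0.017,-0.025,-0.033,-0.042])

```text
time: 4.13
eef_pos: [0.5592, 0.111, 0.1629]
orientation: [-3.139, -0.0, 1.635]
wrist_force: [0.7, 1.3, -1.3]
width: 0.0181
```

Emit:
step_arm([
  [0,0,-0.04],
  [0,0,-0.08],
  [0,0,-0.12],
  [0,0,-0.16],
  [0,0,-0.17],
], spin=[0,0,0,0,0])

```text
time: 4.55
eef_pos: [0.5567, 0.1121, 0.075]
orientation: [-3.135, -0.0, 1.635]
wrist_force: [-1.1, -0.6, -1.7]
width: 0.0185
```

Emit:
step_arm([
  [0,0,0],
  [0,0,0],
  [0,0,0],
], spin=[0,0,0])

```text
time: 4.8
eef_pos: [0.5595, 0.1126, 0.0802]
orientation: [3.14, 0.0, 1.636]
wrist_force: [-0.1, -0.3, -1.1]
width: 0.0183
```

```bash
cat >> h.py <<'E'
H0=(.5685,-.033,.066)
def st(bias=None):
    o=arm.get_obs(); e=o['eef_pos']; c,s=np.cos(H0[2]),np.sin(H0[2]); dx,dy=e[0]-H0[0],e[1]-H0[1]
    f=o['wrist_force']; t=o['torque']
    r=lambda v:np.round(v,4).tolist()
    print("t",o['time'],"eef",r(e),"rpy",r(o['orientation']),"w",round(o['width'],4))
    print("  hx,hy mm",round(1e3*(c*dx+s*dy),2),round(1e3*(-s*dx+c*dy),2),"bottom mm",round(1e3*e[2]+4.5,2),"F housing-axes",np.round([c*f[0]+s*f[1],-s*f[0]+c*f[1],f[2]],2).tolist(),"T",np.round([c*t[0]+s*t[1],-s*t[0]+c*t[1],t[2]],3).tolist())
E
python3 - <<'E'
from h import *
st()
shot("top","t3");shot("scene","s3")
crop("t3",270,170,430,290,5,"t3c");crop("s3",210,160,370,320,4,"s3c")
E
```

```text
t 4.8 eef [0.5595, 0.1126, 0.0802] rpy [3.1403, 0.0, 1.6357] w 0.0183
  hx,hy mm 0.59 145.86 bottom mm 84.7 F housing-axes [-0.09, -0.28, -1.05] T [-0.031, -0.042, -0.043]
```

View pics/t3c.png

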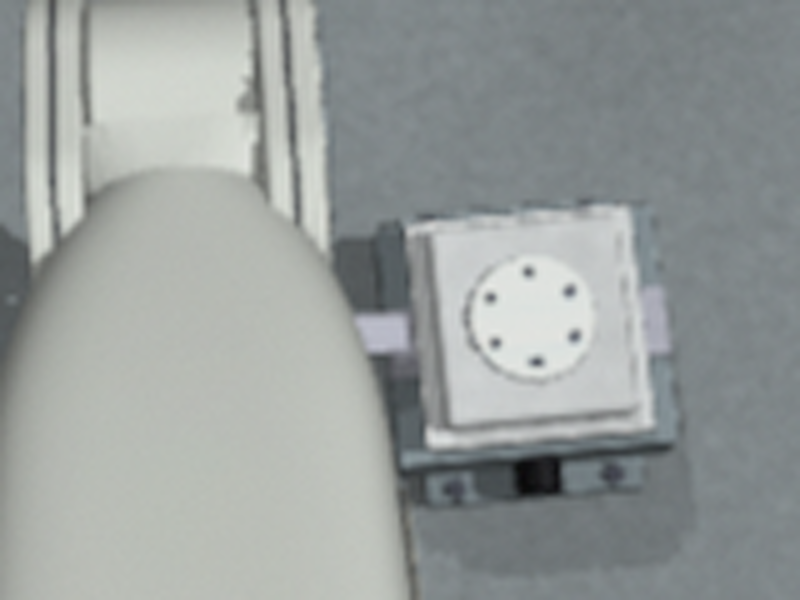

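View pics/s3c.png

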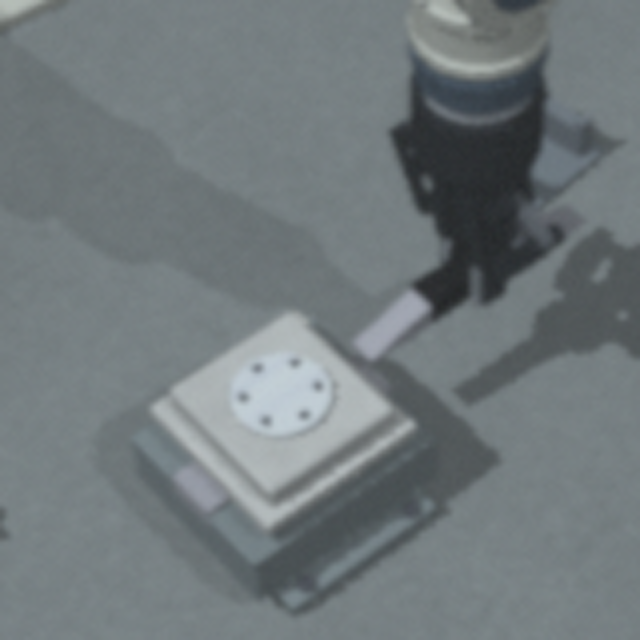

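Run:
```python
from h import *
c,s=np.cos(.066),np.sin(.066)
def hx(p): dx,dy=p[0]-H0[0],p[1]-H0[1]; return c*dx+s*dy,-s*dx+c*dy
for q in((408,313),(409,351)): print(hx(px2w("top",270+q[0]/5-.4,170+q[1]/5-.4,z=.0865)))
# pad corners right/left visible outer edge
for q in((640,290),(663,287),(645,355),(668,348)): print("padR",hx(px2w("top",270+q[0]/5-.4,170+q[1]/5-.4,z=.061)))
for q in((120,262),(125,356),): print("padL",hx(px2w("top",330+q[0]/7-.43,195+q[1]/7-.43,z=.061)))
for q in((515,225),(522,318),): print("padR",hx(px2w("top",330+q[0]/7-.43,195+q[1]/7-.43,z=.061)))
```

```text
(np.float64(0.008796129107776463), np.float64(0.058430361425985275))
(np.float64(-0.00979498427087391), np.float64(0.059641174436799005))
padR (np.float64(0.015671911266657207), np.float64(-0.05734720848245746))
padR (np.float64(0.016202504377403632), np.float64(-0.0687494266335251))
padR (np.float64(-0.016873025995047083), np.float64(-0.05629673903782923))
padR (np.float64(-0.014365755668723978), np.float64(-0.06786248570574067))
padL (np.float64(0.015394197213814007), np.float64(0.06820183752795271))
padL (np.float64(-0.01814500082174047), np.float64(0.06944874717148683))
padR (np.float64(0.01672191973061515), np.float64(-0.07112810064411729))
padR (np.float64(-0.016539860427198974), np.float64(-0.06993449428719997))
```

Emit:
step_arm([
  [0,0,-0.012],
  [0,0,-0.024],
  [0,0,-0.036],
  [0,0,-0.039],
  [0,0,-0.039],
], spin=[0,0,0,0,0])

```text
time: 5.32
eef_pos: [0.5584, 0.1124, 0.0589]
orientation: [-3.14, -0.0, 1.636]
wrist_force: [0.1, -0.3, -1.3]
width: 0.0182
```

Emit:
step_arm([
  [0,0,-0.001],
  [0,0,-0.002],
  [0,0,-0.003],
  [0,0,-0.003],
], spin=[0,0,0,0])

```text
time: 5.65
eef_pos: [0.559, 0.1124, 0.0583]
orientation: [3.141, 0.0, 1.636]
wrist_force: [0.5, -0.4, -1.1]
width: 0.0186
```

```bash
python3 -c "
from h import *
st()"
```

```text
t 5.65 eef [0.559, 0.1124, 0.0583] rpy [3.1414, 0.0, 1.6356] w 0.0186
  hx,hy mm 0.1 145.75 bottom mm 62.82 F housing-axes [0.44, -0.42, -1.06] T [-0.031, -0.058, 0.013]
```

Emit:
step_arm([
  [0,0,-0.001],
  [0,0,-0.002],
  [0,0,-0.002],
  [0,0,-0.002],
], spin=[0,0,0,0])

```text
time: 5.98
eef_pos: [0.5589, 0.1124, 0.0573]
orientation: [3.142, 0.0, 1.636]
wrist_force: [0.4, -0.5, -1.1]
width: 0.0185
```

Emit:
step_arm([
  [0,0,-0.001],
  [0,0,-0.002],
  [0,0,-0.002],
  [0,0,-0.002],
], spin=[0,0,0,0])

```text
time: 6.32
eef_pos: [0.5589, 0.1125, 0.0562]
orientation: [-3.141, 0.0, 1.636]
wrist_force: [0.2, -0.6, -0.7]
width: 0.0184
```

```bash
python3 -c "
from h import *
st()"
```

```text
t 6.3167 eef [0.5589, 0.1125, 0.0562] rpy [-3.1415, 0.0, 1.6355] w 0.0184
  hx,hy mm -0.0 145.79 bottom mm 60.73 F housing-axes [0.17, -0.66, -0.74] T [0.019, -0.005, -0.341]
```

Emit:
step_arm([
  [0,0,-0.001],
  [0,0,-0.001],
  [0,0,-0.001],
], spin=[0,0,0])

```text
time: 6.57
eef_pos: [0.559, 0.1124, 0.0559]
orientation: [3.141, 0.0, 1.636]
wrist_force: [0.5, 0.6, 0.5]
width: 0.0181
```

```bash
python3 -c "
from h import *
st()"
```

```text
t 6.5667 eef [0.559, 0.1124, 0.0559] rpy [3.1413, 0.0001, 1.6356] w 0.0181
  hx,hy mm 0.15 145.73 bottom mm 60.42 F housing-axes [0.51, 0.57, 0.47] T [-0.058, -0.078, 0.246]
```

Emit:
step_arm([
  [0,0,-0.001],
  [0,0,-0.001],
  [0,0,-0.001],
], spin=[0,0,0])

```text
time: 6.82
eef_pos: [0.5591, 0.1124, 0.0556]
orientation: [3.141, 0.0, 1.636]
wrist_force: [-0.2, 0.2, 2.1]
width: 0.0181
```

```bash
python3 -c "
from h import *
st()"
```

```text
t 6.8167 eef [0.5591, 0.1124, 0.0556] rpy [3.141, 0.0002, 1.6356] w 0.0181
  hx,hy mm 0.25 145.73 bottom mm 60.06 F housing-axes [-0.24, 0.19, 2.1] T [-0.262, 0.028, -0.079]
```

Left pad felt at about 60.65 mm. I ease off 0.3 mm and slide in.

Emit:
step_arm([
  [0.0003,-0.004,0.0006],
  [0.0005,-0.008,0.0006],
  [0.0008,-0.012,0.0006],
  [0.0011,-0.016,0.0006],
  [0.0013,-0.02,0.0006],
], spin=[0,0,0,0,0])

```text
time: 7.23
eef_pos: [0.5597, 0.1024, 0.0557]
orientation: [3.141, -0.0, 1.636]
wrist_force: [-0.6, 3.3, 2.3]
width: 0.0184
```

```bash
python3 -c "
from h import *
st()"
```

```text
t 7.2333 eef [0.5597, 0.1024, 0.0557] rpy [3.1413, -0.0003, 1.6356] w 0.0184
  hx,hy mm 0.11 135.66 bottom mm 60.19 F housing-axes [-0.38, 3.37, 2.34] T [0.348, -0.0, -0.016]
```

Emit:
step_arm([
  [0,-0.001,0],
  [0.0001,-0.002,0],
  [0.0002,-0.003,0],
  [0.0003,-0.004,0],
], spin=[0,0,0,0])

```text
time: 7.57
eef_pos: [0.5598, 0.1005, 0.0557]
orientation: [3.141, -0.0, 1.636]
wrist_force: [0.8, 3.6, 4.3]
width: 0.0183
```

```bash
python3 -c "
from h import *
st()"
```

```text
t 7.5667 eef [0.5598, 0.1005, 0.0557] rpy [3.1414, -0.0002, 1.6356] w 0.0183
  hx,hy mm 0.08 133.79 bottom mm 60.15 F housing-axes [1.03, 3.56, 4.33] T [0.363, 0.003, 0.013]
```

Emit:
step_arm([
  [0,-0.001,0],
  [0.0001,-0.002,0],
  [0.0002,-0.003,0],
  [0.0003,-0.004,0],
], spin=[0,0,0,0])

```text
time: 7.9
eef_pos: [0.5599, 0.0985, 0.0556]
orientation: [3.141, -0.0, 1.636]
wrist_force: [-0.3, 4.1, 4.8]
width: 0.0182
```

```bash
python3 -c "
from h import *
st()"
```

```text
t 7.9 eef [0.5599, 0.0985, 0.0556] rpy [3.1415, -0.0, 1.6357] w 0.0182
  hx,hy mm 0.08 131.76 bottom mm 60.14 F housing-axes [-0.05, 4.14, 4.77] T [0.423, 0.018, -0.035]
```

Emit:
step_arm([
  [0,0,0.001],
  [0,0,0.001],
  [0,0,0.001],
], spin=[0,0,0])

```text
time: 8.15
eef_pos: [0.5598, 0.0981, 0.0559]
orientation: [-3.141, 0.0, 1.635]
wrist_force: [0.4, 0.6, 1.3]
width: 0.0182
```

```bash
cat >> h.py <<'E'
def lift(tags,base=("top0","scene0"),show=True):
    # mean height change of cover top, left/right halves, via depth differences along the ray's vertical component
    T=pose(*H0); out={}
    for n in("top","scene"):
        ds=[np.load(f"pics/{t}.npy") for t in tags if t[0]==n[0]]
        if not ds: continue
        b=[np.load(f"pics/{t}.npy") for t in base if t[0]==n[0]]
        A=[]
        for D in ds+b:
            P=cloud(n,D); A.append(np.where(D>0,P[...,2],np.nan))
        Pb=cloud(n,b[0]); c,s=np.cos(H0[2]),np.sin(H0[2])
        dx,dy=Pb[...,0]-H0[0],Pb[...,1]-H0[1]; hx=c*dx+s*dy; hy=-s*dx+c*dy
        dz=np.nanmean(A[:len(ds)],0)-np.nanmean(A[len(ds):],0)
        m=(abs(hx)<.044)&(abs(hy)<.044)&(Pb[...,2]>.08)&(Pb[...,2]<.12)&np.isfinite(dz)&(abs(dz)<.03)
        X=np.c_[np.ones(m.sum()),hy[m]/.055]; y=dz[m]*1e3
        k=np.linalg.lstsq(X,y,rcond=None)[0]; r=y-X@k; cov=np.linalg.inv(X.T@X)*r.var()
        print(n,m.sum(),"left %.2f right %.2f mm  se %.2f"%(k[0]+k[1],k[0]-k[1],np.sqrt(cov.trace())))
        m2=(abs(hy)<.0,)
E
python3 - <<'E'
from h import *
st()
shot("top","t4");shot("scene","s4")
lift(["t1","s1"]);lift(["t2","s2"]);lift(["t3","s3"]);lift(["t4","s4"])
E
```

```text
t 8.15 eef [0.5598, 0.0981, 0.0559] rpy [-3.1411, 0.0005, 1.6353] w 0.0182
  hx,hy mm -0.07 131.44 bottom mm 60.36 F housing-axes [0.47, 0.57, 1.31] T [-0.033, -0.089, 0.03]
top 1317 left 0.03 right 0.01 mm  se 0.22
scene 1136 left 0.19 right 0.20 mm  se 0.21
top 1320 left -0.03 right -0.09 mm  se 0.23
scene 1134 left 0.18 right 0.05 mm  se 0.21
top 1317 left 0.12 right -0.01 mm  se 0.23
scene 1134 left -0.06 right 0.13 mm  se 0.20
top 1321 left 0.26 right -0.13 mm  se 0.23
scene 1135 left 0.26 right 0.06 mm  se 0.21h.py:62: RuntimeWarning: Mean of empty slice
  dz=np.nanmean(A[:len(ds)],0)-np.nanmean(A[len(ds):],0)
```

The depth differences measure each side's lift to about 0.2 mm, and the cover has barely moved so far. I keep going in slowly.

Emit:
step_arm([
  [0,-0.001,0],
  [0.0001,-0.002,0],
  [0.0002,-0.003,0],
  [0.0003,-0.004,0],
], spin=[0,0,0,0])

```text
time: 8.58
eef_pos: [0.5599, 0.0964, 0.056]
orientation: [-3.141, 0.0, 1.636]
wrist_force: [-0.4, 0.7, -0.0]
width: 0.0183
```

```bash
python3 -c "
from h import *
st()"
```

```text
t 8.5833 eef [0.5599, 0.0964, 0.056] rpy [-3.1413, 0.0, 1.6355] w 0.0183
  hx,hy mm -0.05 129.65 bottom mm 60.47 F housing-axes [-0.37, 0.7, -0.03] T [0.099, -0.032, -0.007]
```

Emit:
step_arm([
  [0,-0.001,0],
  [0.0001,-0.002,0],
  [0.0002,-0.003,0],
  [0.0003,-0.004,0],
], spin=[0,0,0,0])

```text
time: 8.92
eef_pos: [0.5601, 0.0947, 0.056]
orientation: [-3.141, -0.001, 1.636]
wrist_force: [-0.7, 4.1, 0.4]
width: 0.018
```

```bash
python3 -W ignore -c "
from h import *
st()
shot('top','t5');shot('scene','s5')
lift(['t5','s5'],['top0','scene0','t1','t2','t3','s1','s2','s3'])
"
```

```text
t 8.9167 eef [0.5601, 0.0947, 0.056] rpy [-3.1414, -0.0007, 1.6357] w 0.018
  hx,hy mm 0.01 127.98 bottom mm 60.55 F housing-axes [-0.43, 4.14, 0.44] T [0.713, -0.025, -0.004]
top 1317 left -0.01 right 0.18 mm  se 0.17
scene 1136 left 0.14 right 0.04 mm  se 0.16
```

Emit:
step_arm([
  [0,-0.0008,0],
  [0.0001,-0.0016,0],
  [0.0002,-0.0024,0],
  [0.0002,-0.0032,0],
  [0.0003,-0.004,0],
], spin=[0,0,0,0,0])

```text
time: 9.43
eef_pos: [0.5601, 0.0939, 0.0561]
orientation: [3.142, -0.003, 1.637]
wrist_force: [-1.0, 12.0, 0.9]
width: 0.0184
```

```bash
python3 -c "
from h import *
st()"
```

```text
t 9.4333 eef [0.5601, 0.0939, 0.0561] rpy [3.1416, -0.003, 1.6367] w 0.0184
  hx,hy mm -0.01 127.2 bottom mm 60.62 F housing-axes [-0.19, 12.02, 0.94] T [2.18, 0.106, -0.022]
```

Emit:
step_arm([
  [0,-0.0008,0],
  [0.0001,-0.0016,0],
  [0.0002,-0.0024,0],
  [0.0002,-0.0032,0],
  [0.0003,-0.004,0],
], spin=[0,0,0,0,0])

```text
time: 9.85
eef_pos: [0.5601, 0.0932, 0.0562]
orientation: [3.141, -0.005, 1.638]
wrist_force: [-2.4, 18.0, 1.9]
width: 0.0182
```

```bash
cat >> h.py <<'E'
BASE=['top0','scene0','t1','t2','t3','s1','s2','s3']
def chk(k):
    st(); shot('top',f't{k}');shot('scene',f's{k}'); lift([f't{k}',f's{k}'],BASE)
E
python3 -W ignore -c "
from h import *
chk(6)
"
```

```text
t 9.85 eef [0.5601, 0.0932, 0.0562] rpy [3.1414, -0.0055, 1.6377] w 0.0182
  hx,hy mm -0.03 126.53 bottom mm 60.73 F housing-axes [-1.17, 18.15, 1.95] T [3.44, 0.128, -0.025]
top 1312 left -0.26 right 0.19 mm  se 0.18
scene 1133 left 0.27 right -0.13 mm  se 0.16
```

Fy is up to 18 N without the cover moving yet. Pad friction is high (about 0.7), so I take the downward press off first.

Emit:
step_arm([
  [0,0,0.0005],
  [0,0,0.001],
  [0,0,0.001],
], spin=[0,0,0])

```text
time: 10.2
eef_pos: [0.5601, 0.093, 0.0565]
orientation: [-3.142, -0.005, 1.638]
wrist_force: [-0.5, 15.9, -1.5]
width: 0.0185
```

```bash
python3 -W ignore -c "
from h import *
chk(7)
"
```

```text
t 10.2 eef [0.5601, 0.093, 0.0565] rpy [-3.1415, -0.0049, 1.6376] w 0.0185
  hx,hy mm -0.06 126.26 bottom mm 60.99 F housing-axes [0.57, 15.87, -1.51] T [3.053, -0.05, 0.022]
top 1320 left 0.04 right 0.29 mm  se 0.19
scene 1136 left 0.19 right 0.16 mm  se 0.16
```

Emit:
step_arm([
  [0,-0.0006,0.0002],
  [0.0001,-0.0012,0.0004],
  [0.0001,-0.0018,0.0006],
  [0.0001,-0.0018,0.0006],
], spin=[0,0,0,0])

```text
time: 10.63
eef_pos: [0.56, 0.092, 0.0566]
orientation: [-3.141, -0.005, 1.638]
wrist_force: [-0.0, 14.4, -2.1]
width: 0.0186
```

```bash
python3 -W ignore -c "
from h import *
chk(8)
"
```

```text
t 10.6333 eef [0.56, 0.092, 0.0566] rpy [-3.1411, -0.0048, 1.6376] w 0.0186
  hx,hy mm -0.2 125.27 bottom mm 61.07 F housing-axes [0.93, 14.4, -2.06] T [2.984, -0.091, 0.022]
top 1316 left 0.41 right 0.26 mm  se 0.18
scene 1133 left 0.64 right 0.11 mm  se 0.16
```

The cover's left side has started to rise (about 0.5 mm) at 14 N. I continue slowly.

Emit:
step_arm([
  [0,-0.0007,0],
  [0.0001,-0.0014,0],
  [0.0001,-0.0021,0],
  [0.0002,-0.0028,0],
  [0.0002,-0.0035,0],
], spin=[0,0,0,0,0])

```text
time: 11.15
eef_pos: [0.5601, 0.0903, 0.0566]
orientation: [-3.141, -0.005, 1.638]
wrist_force: [-0.8, 16.3, -1.7]
width: 0.0185
```

```bash
python3 -W ignore -c "
from h import *
chk(9)
"
```

```text
t 11.15 eef [0.5601, 0.0903, 0.0566] rpy [-3.141, -0.0049, 1.6376] w 0.0185
  hx,hy mm -0.27 123.62 bottom mm 61.07 F housing-axes [0.29, 16.3, -1.67] T [3.1, -0.067, -0.017]
top 1315 left 0.96 right 0.17 mm  se 0.18
scene 1133 left 1.29 right 0.06 mm  se 0.16
```

Emit:
step_arm([
  [0,-0.0008,0],
  [0.0001,-0.0016,0],
  [0.0001,-0.0024,0],
  [0.0002,-0.0032,0],
  [0.0003,-0.004,0],
], spin=[0,0,0,0,0])

```text
time: 11.67
eef_pos: [0.5601, 0.0883, 0.0565]
orientation: [-3.141, -0.005, 1.638]
wrist_force: [-0.9, 14.9, -1.3]
width: 0.0186
```

Emit:
step_arm([
  [0,-0.0008,0],
  [0.0001,-0.0016,0],
  [0.0001,-0.0024,0],
  [0.0002,-0.0032,0],
  [0.0003,-0.004,0],
], spin=[0,0,0,0,0])

```text
time: 12.08
eef_pos: [0.5603, 0.0863, 0.0565]
orientation: [-3.141, -0.005, 1.638]
wrist_force: [-2.3, 14.4, -2.2]
width: 0.0183
```

```bash
python3 -W ignore -c "
from h import *
chk(10)
"
```

```text
t 12.0833 eef [0.5603, 0.0863, 0.0565] rpy [-3.1407, -0.0049, 1.6376] w 0.0183
  hx,hy mm -0.36 119.57 bottom mm 60.97 F housing-axes [-1.34, 14.53, -2.22] T [3.099, 0.003, 0.08]
top 1306 left 2.60 right -0.21 mm  se 0.18
scene 1133 left 2.70 right -0.03 mm  se 0.16
```

Emit:
step_arm([
  [0,-0.0007,0],
  [0.0001,-0.0014,0],
  [0.0001,-0.002,0],
  [0.0001,-0.002,0],
], spin=[0,0,0,0])

```text
time: 12.52
eef_pos: [0.5603, 0.0851, 0.0565]
orientation: [-3.141, -0.004, 1.637]
wrist_force: [-1.3, 14.2, -2.1]
width: 0.0182
```

```bash
python3 -W ignore -c "
from h import *
chk(11)
"
```

```text
t 12.5167 eef [0.5603, 0.0851, 0.0565] rpy [-3.1407, -0.0045, 1.6374] w 0.0182
  hx,hy mm -0.35 118.36 bottom mm 60.99 F housing-axes [-0.39, 14.29, -2.09] T [2.789, -0.024, 0.036]
top 1295 left 2.50 right 0.03 mm  se 0.19
scene 1130 left 3.02 right -0.13 mm  se 0.17
```

Emit:
step_arm([
  [-0.0005,0.008,0],
  [-0.0013,0.02,0],
  [-0.0026,0.04,0],
  [-0.0042,0.064,0],
  [-0.0059,0.09,0],
], spin=[0,0,0,0,0])

```text
time: 13.03
eef_pos: [0.558, 0.1287, 0.0569]
orientation: [3.141, 0.0, 1.635]
wrist_force: [0.3, -1.0, -1.7]
width: 0.0185
```

Emit:
step_arm([
  [0,0,0.05],
  [0,0,0.12],
  [0,0,0.18],
  [0,0,0.22],
  [0,0,0.22],
], spin=[0,0,0,0,0])

```text
time: 13.45
eef_pos: [0.5597, 0.1291, 0.1716]
orientation: [3.134, 0.0, 1.637]
wrist_force: [-0.4, -0.4, -1.8]
width: 0.0183
```

```bash
python3 -W ignore -c "
from h import *
chk(12)
"
```

```text
t 13.45 eef [0.5597, 0.1291, 0.1716] rpy [3.1343, 0.0, 1.6365] w 0.0183
  hx,hy mm 1.95 162.37 bottom mm 176.08 F housing-axes [-0.44, -0.32, -1.79] T [-0.039, 0.015, 0.003]
top 1316 left 2.76 right 0.30 mm  se 0.18
scene 1133 left 3.02 right -0.02 mm  se 0.16
```

Emit:
step_arm([
  [0.0051,-0.077,0],
  [0.0102,-0.154,0],
  [0.0153,-0.231,0],
  [0.0204,-0.308,0],
  [0.0254,-0.385,0],
], spin=[0,0,0,0,0])

```text
time: 13.97
eef_pos: [0.5699, -0.0657, 0.1651]
orientation: [-3.139, -0.001, 1.636]
wrist_force: [1.4, 0.4, -1.2]
width: 0.0181
```

Emit:
step_arm([
  [0.0051,-0.077,0],
  [0.0102,-0.154,0],
  [0.0153,-0.231,0],
  [0.0153,-0.231,0],
  [0.0153,-0.231,0],
], spin=[0,0,0,0,0])

```text
time: 14.38
eef_pos: [0.5777, -0.1817, 0.1645]
orientation: [-3.139, -0.002, 1.632]
wrist_force: [-0.0, 0.7, -2.1]
width: 0.0184
```

```bash
python3 -W ignore -c "
from h import *
chk(13)
crop('t13',330,170,490,290,5,'t13c');crop('s13',180,160,340,320,4,'s13c')
"
```

```text
t 14.3833 eef [0.5777, -0.1817, 0.1645] rpy [-3.1386, -0.0016, 1.6322] w 0.0184
  hx,hy mm -0.65 -149.0 bottom mm 169.02 F housing-axes [-0.0, 0.68, -2.1] T [0.071, -0.023, 0.019]
top 1316 left 3.12 right -0.32 mm  se 0.19
scene 1131 left 2.97 right 0.06 mm  se 0.16
```

View pics/t13c.png

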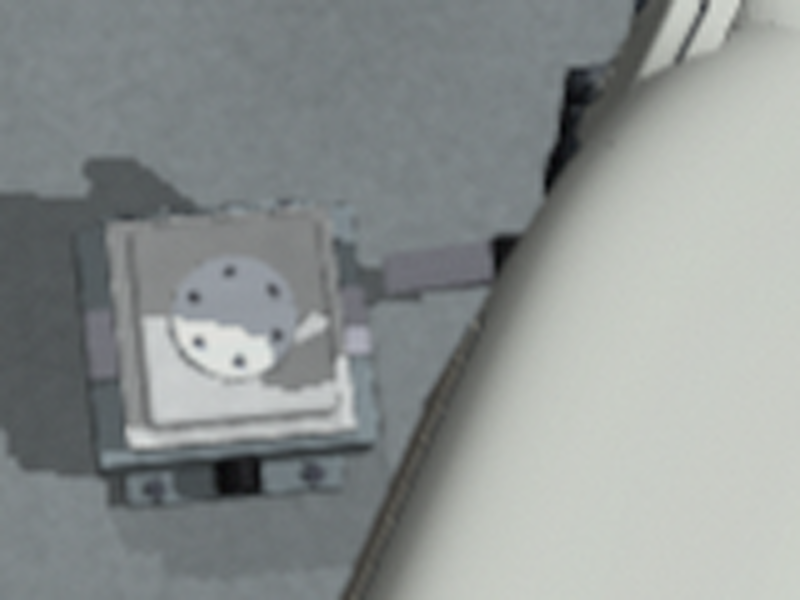

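View pics/s13c.png

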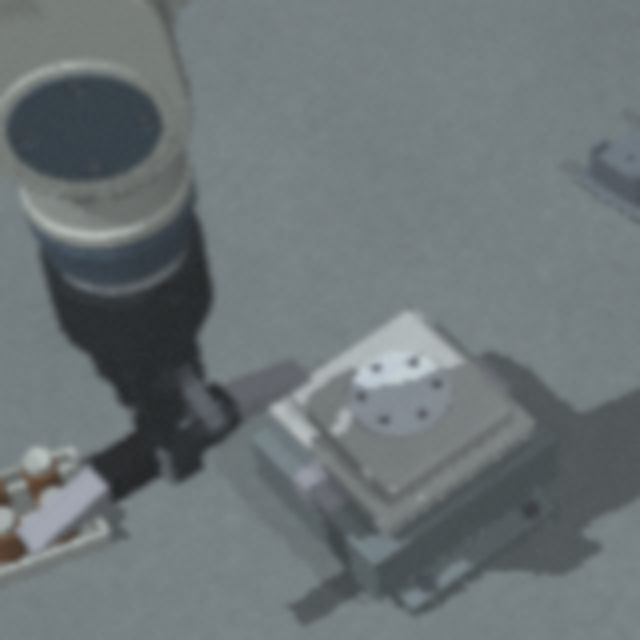

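Run:
```python
from h import *
c,s=np.cos(.066),np.sin(.066)
def hx(p): dx,dy=p[0]-H0[0],p[1]-H0[1]; return np.round([c*dx+s*dy,-s*dx+c*dy],4)
for q in((384,257),(387,293)): print(hx(px2w("top",330+q[0]/5-.4,170+q[1]/5-.4,z=.171)))
st()
print(px2w("top",460,285,z=.039),px2w("top",486,207,z=.044))
```

```text
[ 0.0067 -0.0637]
[-0.0099 -0.0632]
t 14.4833 eef [0.5778, -0.1794, 0.1654] rpy [-3.1393, -0.0015, 1.6354] w 0.0182
  hx,hy mm -0.36 -146.72 bottom mm 169.9 F housing-axes [0.42, 0.3, -1.55] T [0.019, -0.024, -0.031]
[ 0.44624017 -0.23794765  0.039     ] [ 0.63972276 -0.31381705  0.044     ]
```

Emit:
step_arm([
  [0,0,-0.05],
  [0,0,-0.1],
  [0,0,-0.15],
  [0,0,-0.19],
  [0,0,-0.19],
], spin=[0,0,0,0,0])

```text
time: 14.9
eef_pos: [0.5761, -0.1773, 0.0676]
orientation: [-3.135, -0.004, 1.638]
wrist_force: [0.4, 0.3, -1.1]
width: 0.0183
```

Emit:
step_arm([
  [0,0,-0.005],
  [0,0,-0.005],
  [0,0,-0.005],
], spin=[0,0,0])

```text
time: 15.15
eef_pos: [0.5791, -0.1799, 0.0708]
orientation: [3.14, 0.001, 1.636]
wrist_force: [-0.7, -0.7, -1.2]
width: 0.0183
```

```bash
python3 -W ignore -c "
from h import *
st()"
```

```text
t 15.15 eef [0.5791, -0.1799, 0.0708] rpy [3.1398, 0.001, 1.6364] w 0.0183
  hx,hy mm 0.93 -147.28 bottom mm 75.27 F housing-axes [-0.8, -0.68, -1.23] T [0.033, -0.037, 0.028]
```

Emit:
step_arm([
  [0,0,-0.008],
  [0,0,-0.016],
  [0,0,-0.02],
  [0,0,-0.02],
  [0,0,-0.021],
], spin=[0,0,0,0,0])

```text
time: 15.57
eef_pos: [0.5783, -0.1803, 0.0589]
orientation: [-3.142, -0.0, 1.635]
wrist_force: [-0.5, -1.2, -1.4]
width: 0.0185
```

Emit:
step_arm([
  [0,0,-0.001],
  [0,0,-0.002],
  [0,0,-0.003],
  [0,0,-0.003],
], spin=[0,0,0,0])

```text
time: 15.9
eef_pos: [0.5784, -0.1802, 0.0573]
orientation: [-3.142, -0.0, 1.636]
wrist_force: [-0.3, 0.3, -1.1]
width: 0.0184
```

```bash
python3 -W ignore -c "
from h import *
st()"
```

```text
t 15.9 eef [0.5784, -0.1802, 0.0573] rpy [-3.1416, -0.0, 1.6355] w 0.0184
  hx,hy mm 0.13 -147.54 bottom mm 61.83 F housing-axes [-0.27, 0.32, -1.12] T [-0.044, -0.039, 0.056]
```

Emit:
step_arm([
  [0,0,-0.001],
  [0,0,-0.002],
  [0,0,-0.002],
  [0,0,-0.002],
], spin=[0,0,0,0])

```text
time: 16.23
eef_pos: [0.5784, -0.1802, 0.0565]
orientation: [3.141, 0.0, 1.636]
wrist_force: [-0.1, -0.8, 0.3]
width: 0.0183
```

```bash
python3 -W ignore -c "
from h import *
st()"
```

```text
t 16.2333 eef [0.5784, -0.1802, 0.0565] rpy [3.1415, 0.0001, 1.6356] w 0.0183
  hx,hy mm 0.19 -147.55 bottom mm 60.96 F housing-axes [-0.2, -0.76, 0.31] T [0.024, 0.065, 0.045]
```

Emit:
step_arm([
  [0,0,-0.001],
  [0,0,-0.001],
  [0,0,-0.001],
], spin=[0,0,0])

```text
time: 16.48
eef_pos: [0.5785, -0.1803, 0.0562]
orientation: [3.141, 0.0, 1.636]
wrist_force: [-0.7, -0.6, 2.4]
width: 0.0184
```

```bash
python3 -W ignore -c "
from h import *
st()"
```

```text
t 16.4833 eef [0.5785, -0.1803, 0.0562] rpy [3.1412, 0.0002, 1.6356] w 0.0184
  hx,hy mm 0.25 -147.61 bottom mm 60.66 F housing-axes [-0.71, -0.51, 2.45] T [0.207, 0.201, 0.042]
```

Emit:
step_arm([
  [0,0,-0.001],
  [0,0,-0.001],
  [0,0,-0.001],
], spin=[0,0,0])

```text
time: 16.73
eef_pos: [0.5785, -0.1803, 0.0558]
orientation: [3.141, 0.0, 1.636]
wrist_force: [-1.2, -0.2, 5.4]
width: 0.0185
```

```bash
python3 -W ignore -c "
from h import *
st()"
```

```text
t 16.7333 eef [0.5785, -0.1803, 0.0558] rpy [3.141, 0.0003, 1.6355] w 0.0185
  hx,hy mm 0.28 -147.66 bottom mm 60.29 F housing-axes [-1.19, -0.15, 5.38] T [0.353, 0.273, 0.237]
```

Right pad felt at about 61.1 mm. I lift off the press and slide in.

Emit:
step_arm([
  [0,0,0.0024],
  [-0.0003,0.006,0.0024],
  [-0.0008,0.012,0.0024],
  [-0.0012,0.018,0.0024],
  [-0.0016,0.024,0.0024],
], spin=[0,0,0,0,0])

```text
time: 17.15
eef_pos: [0.5775, -0.1678, 0.0565]
orientation: [-3.141, 0.0, 1.636]
wrist_force: [0.1, -0.3, -0.1]
width: 0.0185
```

```bash
python3 -W ignore -c "
from h import *
st()"
```

```text
t 17.15 eef [0.5775, -0.1678, 0.0565] rpy [-3.1414, 0.0001, 1.6356] w 0.0185
  hx,hy mm 0.11 -135.13 bottom mm 60.99 F housing-axes [0.08, -0.31, -0.05] T [-0.107, -0.002, 0.045]
```

Emit:
step_arm([
  [0,0.0012,0],
  [-0.0001,0.0024,0],
  [-0.0002,0.0036,0],
  [-0.0003,0.0048,0],
  [-0.0004,0.006,0],
], spin=[0,0,0,0,0])

```text
time: 17.57
eef_pos: [0.5773, -0.1652, 0.0565]
orientation: [-3.142, -0.0, 1.636]
wrist_force: [1.5, -1.1, -0.8]
width: 0.0183
```

```bash
python3 -W ignore -c "
from h import *
st()"
```

```text
t 17.5667 eef [0.5773, -0.1652, 0.0565] rpy [-3.1415, -0.0, 1.6355] w 0.0183
  hx,hy mm 0.11 -132.48 bottom mm 61.03 F housing-axes [1.45, -1.21, -0.81] T [0.005, -0.013, -0.062]
```

Emit:
step_arm([
  [0,0.0008,0.0001],
  [-0.0001,0.0016,0.0002],
  [-0.0001,0.0024,0.0003],
  [-0.0002,0.0032,0.0004],
  [-0.0003,0.004,0.0005],
], spin=[0,0,0,0,0])

```text
time: 17.98
eef_pos: [0.5772, -0.1633, 0.0567]
orientation: [-3.141, 0.0, 1.635]
wrist_force: [0.7, -2.3, -1.2]
width: 0.018
```

```bash
python3 -W ignore -c "
from h import *
st()"
```

```text
t 17.9833 eef [0.5772, -0.1633, 0.0567] rpy [-3.1413, 0.0003, 1.6355] w 0.018
  hx,hy mm 0.04 -130.61 bottom mm 61.22 F housing-axes [0.54, -2.3, -1.24] T [-0.483, 0.037, -0.025]
```

Emit:
step_arm([
  [0,0.0008,0.0001],
  [-0.0001,0.0016,0.0002],
  [-0.0001,0.0024,0.0003],
  [-0.0002,0.0032,0.0004],
  [-0.0003,0.004,0.0005],
], spin=[0,0,0,0,0])

```text
time: 18.4
eef_pos: [0.5772, -0.1625, 0.0571]
orientation: [-3.142, 0.003, 1.635]
wrist_force: [-0.2, -9.8, -3.6]
width: 0.0185
```

```bash
python3 -W ignore -c "
from h import *
chk(14)"
```

```text
t 18.4 eef [0.5772, -0.1625, 0.0571] rpy [-3.1415, 0.0025, 1.6348] w 0.0185
  hx,hy mm 0.15 -129.77 bottom mm 61.64 F housing-axes [-0.82, -9.74, -3.63] T [-2.058, 0.148, 0.055]
top 1317 left 2.65 right 0.13 mm  se 0.19
scene 1135 left 2.98 right -0.17 mm  se 0.17
```

Emit:
step_arm([
  [0,0.0007,0],
  [-0.0001,0.0014,0],
  [-0.0001,0.0021,0],
  [-0.0002,0.0028,0],
  [-0.0002,0.0035,0],
], spin=[0,0,0,0,0])

```text
time: 18.92
eef_pos: [0.5773, -0.162, 0.0573]
orientation: [3.141, 0.005, 1.634]
wrist_force: [-0.3, -15.0, -2.7]
width: 0.0184
```

```bash
python3 -W ignore -c "
from h import *
chk(15)"
```

```text
t 18.9167 eef [0.5773, -0.162, 0.0573] rpy [3.1415, 0.0049, 1.6339] w 0.0184
  hx,hy mm 0.27 -129.33 bottom mm 61.82 F housing-axes [-1.28, -14.9, -2.67] T [-3.102, 0.28, 0.158]
top 1317 left 2.80 right 0.29 mm  se 0.18
scene 1133 left 2.91 right 0.28 mm  se 0.16
```

Emit:
step_arm([
  [0,0.0007,0],
  [-0.0001,0.0014,0],
  [-0.0001,0.0021,0],
  [-0.0002,0.0028,0],
  [-0.0002,0.0035,0],
], spin=[0,0,0,0,0])

```text
time: 19.43
eef_pos: [0.5774, -0.1606, 0.0574]
orientation: [3.141, 0.005, 1.634]
wrist_force: [0.5, -14.5, -5.3]
width: 0.0182
```

```bash
python3 -W ignore -c "
from h import *
chk(16)"
```

```text
t 19.4333 eef [0.5774, -0.1606, 0.0574] rpy [3.1411, 0.0052, 1.6337] w 0.0182
  hx,hy mm 0.45 -127.86 bottom mm 61.9 F housing-axes [-0.5, -14.48, -5.33] T [-3.089, 0.112, -0.003]
top 1317 left 2.56 right 0.86 mm  se 0.18
scene 1137 left 2.90 right 0.60 mm  se 0.17
```

Emit:
step_arm([
  [0,0.0008,-0.0001],
  [-0.0001,0.0016,-0.0002],
  [-0.0001,0.0024,-0.0003],
  [-0.0002,0.0032,-0.0004],
  [-0.0003,0.004,-0.0005],
], spin=[0,0,0,0,0])

```text
time: 19.95
eef_pos: [0.5774, -0.1587, 0.0573]
orientation: [3.141, 0.005, 1.634]
wrist_force: [0.7, -16.0, -3.7]
width: 0.0182
```

Emit:
step_arm([
  [0,0.0008,0],
  [-0.0001,0.0016,0],
  [-0.0001,0.0024,0],
  [-0.0002,0.0032,0],
  [-0.0003,0.004,0],
], spin=[0,0,0,0,0])

```text
time: 20.37
eef_pos: [0.5773, -0.1567, 0.0573]
orientation: [3.141, 0.005, 1.634]
wrist_force: [0.5, -15.2, -3.6]
width: 0.0183
```

Emit:
step_arm([
  [0,0.0008,0],
  [-0.0001,0.0016,0],
  [-0.0001,0.0024,0],
  [-0.0002,0.0032,0],
  [-0.0003,0.004,0],
], spin=[0,0,0,0,0])

```text
time: 20.78
eef_pos: [0.5772, -0.1546, 0.0572]
orientation: [3.141, 0.005, 1.634]
wrist_force: [1.0, -15.1, -3.2]
width: 0.0184
```

```bash
python3 -W ignore -c "
from h import *
chk(17)"
```

```text
t 20.7833 eef [0.5772, -0.1546, 0.0572] rpy [3.1406, 0.0053, 1.6336] w 0.0184
  hx,hy mm 0.62 -121.87 bottom mm 61.75 F housing-axes [-0.01, -15.13, -3.23] T [-3.11, -0.024, 0.004]
top 1317 left 2.73 right 2.69 mm  se 0.19
scene 1132 left 3.28 right 2.12 mm  se 0.17
```

Emit:
step_arm([
  [0,0.0008,0],
  [-0.0001,0.0016,0],
  [-0.0001,0.0024,0],
  [-0.0002,0.0032,0],
  [-0.0003,0.004,0],
], spin=[0,0,0,0,0])

```text
time: 21.3
eef_pos: [0.577, -0.1525, 0.0572]
orientation: [3.141, 0.005, 1.634]
wrist_force: [2.0, -14.6, -3.8]
width: 0.0183
```

Emit:
step_arm([
  [0,0.0008,0],
  [-0.0001,0.0016,0],
  [-0.0001,0.0024,0],
  [-0.0002,0.0032,0],
  [-0.0003,0.004,0],
], spin=[0,0,0,0,0])

```text
time: 21.72
eef_pos: [0.5768, -0.1504, 0.0572]
orientation: [3.141, 0.005, 1.634]
wrist_force: [1.4, -15.4, -4.2]
width: 0.0181
```

Emit:
step_arm([
  [0,0.0008,0],
  [-0.0001,0.0016,0],
  [-0.0001,0.0024,0],
  [-0.0002,0.0032,0],
  [-0.0003,0.004,0],
], spin=[0,0,0,0,0])

```text
time: 22.13
eef_pos: [0.5766, -0.1484, 0.0571]
orientation: [3.141, 0.005, 1.634]
wrist_force: [0.4, -13.4, -4.1]
width: 0.0183
```

```bash
python3 -W ignore -c "
from h import *
chk(18)"
```

```text
t 22.1333 eef [0.5766, -0.1484, 0.0571] rpy [3.1408, 0.0048, 1.6337] w 0.0183
  hx,hy mm 0.5 -115.64 bottom mm 61.64 F housing-axes [-0.5, -13.37, -4.07] T [-2.831, -0.054, -0.036]
top 1317 left 2.71 right 4.65 mm  se 0.19
scene 1135 left 3.50 right 4.05 mm  se 0.17
```

Emit:
step_arm([
  [0,0.0008,0],
  [-0.0001,0.0016,0],
  [-0.0001,0.0024,0],
  [-0.0002,0.0032,0],
  [-0.0003,0.004,0],
], spin=[0,0,0,0,0])

```text
time: 22.65
eef_pos: [0.5765, -0.1463, 0.0571]
orientation: [3.141, 0.005, 1.634]
wrist_force: [1.3, -13.3, -4.2]
width: 0.0184
```

Emit:
step_arm([
  [0,0.0008,0],
  [-0.0001,0.0016,0],
  [-0.0001,0.0024,0],
  [-0.0002,0.0032,0],
  [-0.0003,0.0038,0],
], spin=[0,0,0,0,0])

```text
time: 23.07
eef_pos: [0.5763, -0.1443, 0.0571]
orientation: [3.141, 0.004, 1.634]
wrist_force: [1.3, -12.3, -4.9]
width: 0.0183
```

```bash
python3 -W ignore -c "
from h import *
chk(19)"
```

```text
t 23.0667 eef [0.5763, -0.1443, 0.0571] rpy [3.1409, 0.0045, 1.6338] w 0.0183
  hx,hy mm 0.4 -111.57 bottom mm 61.59 F housing-axes [0.45, -12.34, -4.89] T [-2.702, -0.027, 0.034]
top 1313 left 3.09 right 5.98 mm  se 0.18
scene 1139 left 3.84 right 5.41 mm  se 0.18
```

Emit:
step_arm([
  [0,0.0008,0],
  [-0.0001,0.0016,0],
  [-0.0001,0.0024,0],
  [-0.0002,0.003,0],
  [-0.0002,0.003,0],
], spin=[0,0,0,0,0])

```text
time: 23.58
eef_pos: [0.5761, -0.1426, 0.0571]
orientation: [3.141, 0.004, 1.634]
wrist_force: [1.2, -12.4, -4.4]
width: 0.0183
```

```bash
python3 -W ignore -c "
from h import *
chk(20)
shot('top','t20b');shot('scene','s20b')
lift(['t20','t20b','s20','s20b'],BASE)"
```

```text
t 23.5833 eef [0.5761, -0.1426, 0.0571] rpy [3.141, 0.0042, 1.6339] w 0.0183
  hx,hy mm 0.37 -109.9 bottom mm 61.55 F housing-axes [0.34, -12.49, -4.38] T [-2.633, -0.059, -0.014]
top 1307 left 2.78 right 6.59 mm  se 0.19
scene 1131 left 3.94 right 5.62 mm  se 0.18
top 1313 left 3.04 right 6.57 mm  se 0.15
scene 1137 left 3.95 right 5.64 mm  se 0.14
```

```bash
sed -i 's/(abs(hx)<.044)&(abs(hy)<.044)/(abs(hx)<HW)\&(abs(hy)<HW)/; s/def lift(tags,base/HW=.034\ndef lift(tags,base/' h.py
python3 -W ignore - <<'E'
import h
from h import *
for hw in(.034,.03,.038):
  h.HW=hw; print(hw)
  for g in(['t13','s13','t14','s14','t15','s15'],['t19','s19'],['t20','t20b','s20','s20b']): print(g);lift(g,BASE)
E
```

```text
0.034
['t13', 's13', 't14', 's14', 't15', 's15']
top 786 left 2.73 right 0.25 mm  se 0.21
scene 687 left 2.65 right 0.49 mm  se 0.17
['t19', 's19']
top 784 left 3.47 right 5.60 mm  se 0.29
scene 687 left 4.27 right 5.20 mm  se 0.29
['t20', 't20b', 's20', 's20b']
top 786 left 3.35 right 6.29 mm  se 0.23
scene 687 left 4.22 right 5.51 mm  se 0.24
0.03
['t13', 's13', 't14', 's14', 't15', 's15']
top 619 left 2.58 right 0.46 mm  se 0.27
scene 528 left 2.91 right 0.34 mm  se 0.22
['t19', 's19']
top 617 left 3.70 right 5.37 mm  se 0.37
scene 528 left 4.75 right 4.62 mm  se 0.36
['t20', 't20b', 's20', 's20b']
top 619 left 3.29 right 6.21 mm  se 0.29
scene 528 left 4.55 right 5.09 mm  se 0.29
0.038
['t13', 's13', 't14', 's14', 't15', 's15']
top 988 left 2.86 right 0.15 mm  se 0.17
scene 859 left 2.71 right 0.36 mm  se 0.14
['t19', 's19']
top 985 left 3.09 right 5.97 mm  se 0.24
scene 859 left 3.79 right 5.69 mm  se 0.23
['t20', 't20b', 's20', 's20b']
top 988 left 3.34 right 6.35 mm  se 0.19
scene 859 left 3.83 right 5.88 mm  se 0.19
```

Right is now about 6.4 mm (from the mean height, with left at about 2.9). I retract and go back to the left.

Emit:
step_arm([
  [0.0005,-0.008,0],
  [0.0015,-0.022,0],
  [0.003,-0.045,0],
  [0.0049,-0.075,0],
  [0.0073,-0.11,0],
], spin=[0,0,0,0,0])

```text
time: 24.2
eef_pos: [0.5793, -0.1962, 0.057]
orientation: [3.141, -0.0, 1.636]
wrist_force: [0.7, 0.0, -0.6]
width: 0.0179
```

Emit:
step_arm([
  [0,0,0.05],
  [0,0,0.12],
  [0,0,0.18],
  [0,0,0.215],
  [0,0,0.215],
], spin=[0,0,0,0,0])

```text
time: 24.62
eef_pos: [0.5808, -0.1973, 0.1689]
orientation: [3.136, 0.003, 1.635]
wrist_force: [0.2, -0.0, -0.3]
width: 0.0184
```

```bash
python3 -W ignore -c "
from h import *
chk(21)
shot('top','t21b');shot('scene','s21b')
lift(['t21','t21b','s21','s21b'],BASE); h=__import__('h'); h.HW=.04; lift(['t21','t21b','s21','s21b'],BASE)"
```

```text
t 24.6167 eef [0.5808, -0.1973, 0.1689] rpy [3.1355, 0.0034, 1.635] w 0.0184
  hx,hy mm 1.43 -164.73 bottom mm 173.39 F housing-axes [0.22, -0.04, -0.34] T [-0.015, -0.026, -0.002]
top 783 left 3.30 right 6.07 mm  se 0.30
scene 684 left 4.30 right 5.53 mm  se 0.29
top 786 left 3.19 right 6.20 mm  se 0.23
scene 687 left 4.23 right 5.42 mm  se 0.24
top 1090 left 3.13 right 6.40 mm  se 0.17
scene 946 left 3.70 right 5.95 mm  se 0.17
```

Emit:
step_arm([
  [-0.0051,0.077,0],
  [-0.0102,0.154,0],
  [-0.0153,0.231,0],
  [-0.0204,0.308,0],
  [-0.0254,0.385,0],
], spin=[0,0,0,0,0])

```text
time: 25.23
eef_pos: [0.5655, -0.0013, 0.1628]
orientation: [-3.139, -0.001, 1.635]
wrist_force: [0.2, -0.2, -1.1]
width: 0.0182
```

Emit:
step_arm([
  [-0.0051,0.077,0],
  [-0.0102,0.154,0],
  [-0.0155,0.235,0],
  [-0.0155,0.235,0],
  [-0.0155,0.235,0],
], spin=[0,0,0,0,0])

```text
time: 25.65
eef_pos: [0.5578, 0.1168, 0.1629]
orientation: [-3.139, -0.0, 1.64]
wrist_force: [-0.5, -0.7, -1.0]
width: 0.0182
```

Emit:
step_arm([
  [0,0,-0.05],
  [0,0,-0.1],
  [0,0,-0.15],
  [0,0,-0.18],
  [0,0,-0.18],
], spin=[0,0,0,0,0])

```text
time: 26.07
eef_pos: [0.5566, 0.1132, 0.0702]
orientation: [-3.134, 0.0, 1.634]
wrist_force: [0.7, -0.2, -0.6]
width: 0.0184
```

Emit:
step_arm([
  [0,0,0],
  [0,0,0],
  [0,0,0],
], spin=[0,0,0])

```text
time: 26.32
eef_pos: [0.5596, 0.1143, 0.0755]
orientation: [3.14, 0.0, 1.635]
wrist_force: [0.4, -0.2, -1.6]
width: 0.0181
```

```bash
python3 -W ignore -c "
from h import *
chk(22)
crop('t22',270,170,430,290,5,'t22c')
"
```

```text
t 26.3167 eef [0.5596, 0.1143, 0.0755] rpy [3.1397, 0.0001, 1.635] w 0.0181
  hx,hy mm 0.85 147.53 bottom mm 80.0 F housing-axes [0.35, -0.19, -1.55] T [-0.003, -0.043, 0.027]
top 785 left 3.11 right 6.34 mm  se 0.30
scene 684 left 4.00 right 5.42 mm  se 0.29
```

View pics/t22c.png

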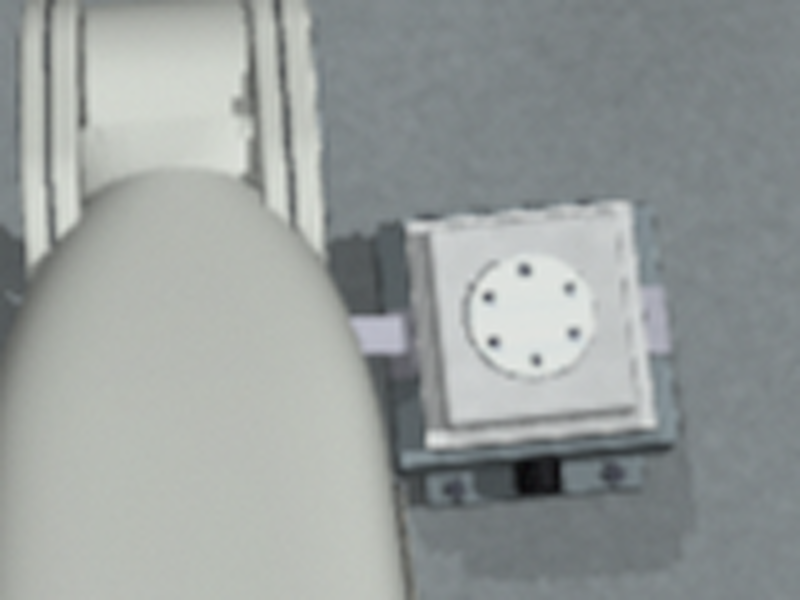

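Emit:
step_arm([
  [0,0,-0.012],
  [0,0,-0.024],
  [0,0,-0.033],
  [0,0,-0.034],
  [0,0,-0.034],
], spin=[0,0,0,0,0])

```text
time: 26.83
eef_pos: [0.5584, 0.1147, 0.0567]
orientation: [-3.14, 0.0, 1.636]
wrist_force: [-0.3, 0.1, -0.3]
width: 0.0185
```

Emit:
step_arm([
  [0,0,-0.001],
  [0,0,-0.001],
  [0,0,-0.001],
], spin=[0,0,0])

```text
time: 27.08
eef_pos: [0.5589, 0.1147, 0.057]
orientation: [3.141, -0.0, 1.636]
wrist_force: [0.5, -0.5, -1.4]
width: 0.0178
```

```bash
python3 -W ignore -c "
from h import *
st()
"
```

```text
t 27.0833 eef [0.5589, 0.1147, 0.057] rpy [3.1414, -0.0, 1.6356] w 0.0178
  hx,hy mm 0.14 148.05 bottom mm 61.46 F housing-axes [0.5, -0.58, -1.36] T [-0.045, 0.019, -0.022]
```

Emit:
step_arm([
  [0.0003,-0.005,-0.0012],
  [0.001,-0.015,-0.0012],
  [0.0018,-0.027,-0.0012],
  [0.0026,-0.039,-0.0012],
  [0.0031,-0.047,-0.0012],
], spin=[0,0,0,0,0])

```text
time: 27.5
eef_pos: [0.5604, 0.0902, 0.0562]
orientation: [3.142, 0.0, 1.635]
wrist_force: [-1.3, -0.8, -1.3]
width: 0.0181
```

```bash
python3 -W ignore -c "
from h import *
st()
"
```

```text
t 27.5 eef [0.5604, 0.0902, 0.0562] rpy [3.1416, 0.0001, 1.635] w 0.0181
  hx,hy mm 0.07 123.48 bottom mm 60.75 F housing-axes [-1.3, -0.67, -1.27] T [-0.011, 0.029, 0.009]
```

Emit:
step_arm([
  [0.0001,-0.0012,0],
  [0.0001,-0.0024,0],
  [0.0002,-0.0036,0],
  [0.0003,-0.0048,0],
  [0.0004,-0.006,0],
], spin=[0,0,0,0,0])

```text
time: 27.92
eef_pos: [0.5605, 0.0883, 0.0562]
orientation: [-3.142, -0.0, 1.636]
wrist_force: [-0.3, 0.5, -1.8]
width: 0.0183
```

```bash
python3 -W ignore -c "
from h import *
st()
"
```

```text
t 27.9167 eef [0.5605, 0.0883, 0.0562] rpy [-3.1416, -0.0, 1.6358] w 0.0183
  hx,hy mm 0.01 121.56 bottom mm 60.72 F housing-axes [-0.23, 0.48, -1.82] T [0.043, 0.013, -0.004]
```

Emit:
step_arm([
  [0.0001,-0.0008,0],
  [0.0001,-0.0016,0],
  [0.0002,-0.0024,0],
  [0.0002,-0.0032,0],
  [0.0003,-0.004,0],
], spin=[0,0,0,0,0])

```text
time: 28.33
eef_pos: [0.5606, 0.0863, 0.0562]
orientation: [-3.141, -0.0, 1.636]
wrist_force: [0.0, 0.3, -1.4]
width: 0.0189
```

```bash
python3 -W ignore -c "
from h import *
chk(23)
"
```

```text
t 28.3333 eef [0.5606, 0.0863, 0.0562] rpy [-3.1414, -0.0002, 1.6356] w 0.0189
  hx,hy mm -0.03 119.55 bottom mm 60.67 F housing-axes [0.03, 0.26, -1.39] T [0.187, 0.033, 0.023]
top 782 left 3.69 right 6.07 mm  se 0.30
scene 687 left 4.09 right 5.69 mm  se 0.29
```

Emit:
step_arm([
  [0.0001,-0.0008,0],
  [0.0001,-0.0016,0],
  [0.0002,-0.0024,0],
  [0.0002,-0.0032,0],
  [0.0003,-0.004,0],
], spin=[0,0,0,0,0])

```text
time: 28.85
eef_pos: [0.5607, 0.0853, 0.0562]
orientation: [3.142, -0.002, 1.636]
wrist_force: [0.1, 9.6, -1.1]
width: 0.0182
```

```bash
python3 -W ignore -c "
from h import *
st()
"
```

```text
t 28.85 eef [0.5607, 0.0853, 0.0562] rpy [3.1416, -0.0023, 1.6363] w 0.0182
  hx,hy mm -0.0 118.52 bottom mm 60.72 F housing-axes [0.76, 9.56, -1.12] T [1.773, 0.009, -0.037]
```

Emit:
step_arm([
  [0.0001,-0.0008,0],
  [0.0001,-0.0016,0],
  [0.0002,-0.0024,0],
  [0.0002,-0.0032,0],
  [0.0003,-0.004,0],
], spin=[0,0,0,0,0])

```text
time: 29.27
eef_pos: [0.5606, 0.0847, 0.0563]
orientation: [3.142, -0.005, 1.637]
wrist_force: [-1.4, 14.8, 0.4]
width: 0.0182
```

```bash
python3 -W ignore -c "
from h import *
chk(24)
"
```

```text
t 29.2667 eef [0.5606, 0.0847, 0.0563] rpy [3.1415, -0.0048, 1.6375] w 0.0182
  hx,hy mm -0.1 117.92 bottom mm 60.8 F housing-axes [-0.45, 14.89, 0.42] T [2.915, 0.032, -0.049]
top 780 left 3.46 right 6.22 mm  se 0.28
scene 685 left 4.14 right 5.59 mm  se 0.30
```

Emit:
step_arm([
  [0.0001,-0.0006,0.0002],
  [0.0001,-0.0012,0.0004],
  [0.0001,-0.0018,0.0006],
  [0.0002,-0.0024,0.0008],
  [0.0002,-0.003,0.001],
], spin=[0,0,0,0,0])

```text
time: 29.78
eef_pos: [0.5606, 0.0832, 0.0566]
orientation: [-3.141, -0.005, 1.638]
wrist_force: [0.0, 14.2, -2.9]
width: 0.0183
```

```bash
python3 -W ignore -c "
from h import *
st()
"
```

```text
t 29.7833 eef [0.5606, 0.0832, 0.0566] rpy [-3.1413, -0.0048, 1.6375] w 0.0183
  hx,hy mm -0.2 116.43 bottom mm 61.07 F housing-axes [0.98, 14.2, -2.88] T [2.825, -0.062, 0.009]
```

Emit:
step_arm([
  [0,-0.0008,0],
  [0.0001,-0.0016,0],
  [0.0002,-0.0024,0],
  [0.0002,-0.0032,0],
  [0.0003,-0.004,0],
], spin=[0,0,0,0,0])

```text
time: 30.2
eef_pos: [0.5607, 0.0811, 0.0565]
orientation: [-3.141, -0.005, 1.637]
wrist_force: [-1.0, 13.7, -3.3]
width: 0.0186
```

Emit:
step_arm([
  [0,-0.0008,0],
  [0.0001,-0.0016,0],
  [0.0002,-0.0024,0],
  [0.0002,-0.0032,0],
  [0.0003,-0.004,0],
], spin=[0,0,0,0,0])

```text
time: 30.62
eef_pos: [0.5608, 0.0791, 0.0565]
orientation: [-3.141, -0.005, 1.638]
wrist_force: [-1.4, 13.2, -3.2]
width: 0.0185
```

```bash
python3 -W ignore -c "
from h import *
chk(25)
"
```

```text
t 30.6167 eef [0.5608, 0.0791, 0.0565] rpy [-3.141, -0.0046, 1.6375] w 0.0185
  hx,hy mm -0.3 112.36 bottom mm 60.96 F housing-axes [-0.55, 13.24, -3.18] T [2.797, 0.012, -0.014]
top 782 left 4.49 right 7.21 mm  se 0.30
scene 682 left 5.74 right 5.72 mm  se 0.29
```

Emit:
step_arm([
  [0,-0.0008,0],
  [0.0001,-0.0016,0],
  [0.0002,-0.0024,0],
  [0.0002,-0.0032,0],
  [0.0003,-0.004,0],
], spin=[0,0,0,0,0])

```text
time: 31.13
eef_pos: [0.5609, 0.077, 0.0565]
orientation: [-3.141, -0.005, 1.637]
wrist_force: [-1.7, 14.8, -2.3]
width: 0.0182
```

Emit:
step_arm([
  [0,-0.0007,0],
  [0.0001,-0.0014,0],
  [0.0001,-0.0021,0],
  [0.0002,-0.0028,0],
  [0.0002,-0.0028,0],
], spin=[0,0,0,0,0])

```text
time: 31.55
eef_pos: [0.561, 0.0754, 0.0564]
orientation: [-3.141, -0.004, 1.637]
wrist_force: [-1.0, 12.6, -3.8]
width: 0.0179
```

```bash
python3 -W ignore -c "
from h import *
import h
chk(26)
shot('top','t26b');shot('scene','s26b')
for w in(.034,.04): h.HW=w; lift(['t26','t26b','s26','s26b'],BASE)
"
```

```text
t 31.55 eef [0.561, 0.0754, 0.0564] rpy [-3.1409, -0.0041, 1.6373] w 0.0179
  hx,hy mm -0.3 108.69 bottom mm 60.93 F housing-axes [-0.18, 12.63, -3.77] T [2.533, -0.031, 0.021]
top 762 left 5.60 right 6.65 mm  se 0.32
scene 686 left 6.79 right 5.98 mm  se 0.29
top 764 left 5.60 right 6.77 mm  se 0.25
scene 687 left 6.93 right 5.94 mm  se 0.25
top 1011 left 5.68 right 6.59 mm  se 0.19
scene 946 left 6.57 right 6.11 mm  se 0.18
```

Both sides now average about 6.2–6.3 mm. I retract and lift.

Emit:
step_arm([
  [-0.0005,0.008,0],
  [-0.0015,0.022,0],
  [-0.003,0.045,0],
  [-0.0049,0.075,0],
  [-0.0073,0.11,0],
], spin=[0,0,0,0,0])

```text
time: 32.17
eef_pos: [0.5581, 0.1289, 0.0569]
orientation: [3.141, 0.001, 1.634]
wrist_force: [-0.0, 0.7, -0.4]
width: 0.018
```

Emit:
step_arm([
  [0,0,0.05],
  [0,0,0.1],
  [0,0,0.13],
  [0,0,0.13],
  [0,0,0.13],
], spin=[0,0,0,0,0])

```text
time: 32.58
eef_pos: [0.5583, 0.1288, 0.1222]
orientation: [3.14, 0.0, 1.636]
wrist_force: [0.4, 0.9, -1.2]
width: 0.0186
```

```bash
python3 -W ignore -c "
from h import *
import h
chk(27)
shot('top','t27b');shot('scene','s27b')
for w in(.034,.04): h.HW=w; lift(['t27','t27b','s27','s27b'],BASE)
crop('s27',230,100,390,260,4,'s27c')
"
```

```text
t 32.5833 eef [0.5583, 0.1288, 0.1222] rpy [3.1398, 0.0003, 1.6359] w 0.0186
  hx,hy mm 0.49 162.14 bottom mm 126.7 F housing-axes [0.44, 0.9, -1.21] T [0.017, 0.058, -0.055]
top 782 left 6.13 right 6.49 mm  se 0.29
scene 682 left 7.15 right 5.83 mm  se 0.30
top 786 left 5.81 right 6.65 mm  se 0.23
scene 687 left 7.05 right 5.87 mm  se 0.25
top 1090 left 6.00 right 6.45 mm  se 0.17
scene 946 left 6.83 right 6.01 mm  se 0.18
```

View pics/s27c.png

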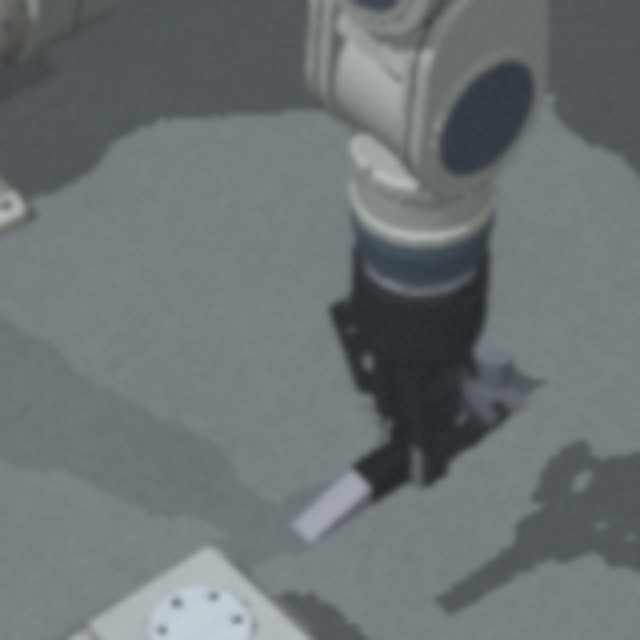

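The wedge is level in the grip. Next stop is back above the rest.

Emit:
step_arm([
  [-0.045,0.049,0],
  [-0.091,0.099,0],
  [-0.136,0.148,0],
  [-0.181,0.198,0],
  [-0.2265,0.2475,0],
], spin=[0.008,0.017,0.025,0.034,0.042])

```text
time: 33.2
eef_pos: [0.4433, 0.2527, 0.1208]
orientation: [-3.14, 0.0, 1.768]
wrist_force: [0.6, 1.0, -1.8]
width: 0.0185
```

Emit:
step_arm([
  [0,0,-0.03],
  [0,0,-0.06],
  [0,0,-0.09],
  [0,0,-0.11],
  [0,0,-0.11],
], spin=[0,0,0,0,0])

```text
time: 33.62
eef_pos: [0.4433, 0.2515, 0.0643]
orientation: [-3.137, 0.001, 1.767]
wrist_force: [-0.7, -0.0, -1.6]
width: 0.0184
```

Emit:
step_arm([
  [0,0,0],
  [0,0,0],
  [0,0,0],
], spin=[0,0,0])

```text
time: 33.87
eef_pos: [0.4453, 0.2521, 0.0674]
orientation: [3.14, -0.0, 1.767]
wrist_force: [-0.8, -0.5, -1.0]
width: 0.0183
```

```bash
python3 -W ignore -c "
from h import *
st()
shot('top','t28');shot('scene','s28')
crop('s28',310,140,390,220,8,'s28c')
crop('t28',220,250,320,325,7,'t28c')
"
```

```text
t 33.8667 eef [0.4453, 0.2521, 0.0674] rpy [3.1405, -0.0002, 1.7671] w 0.0183
  hx,hy mm -104.13 292.59 bottom mm 71.9 F housing-axes [-0.83, -0.4, -1.03] T [0.017, -0.033, 0.044]
```

View pics/s28c.png

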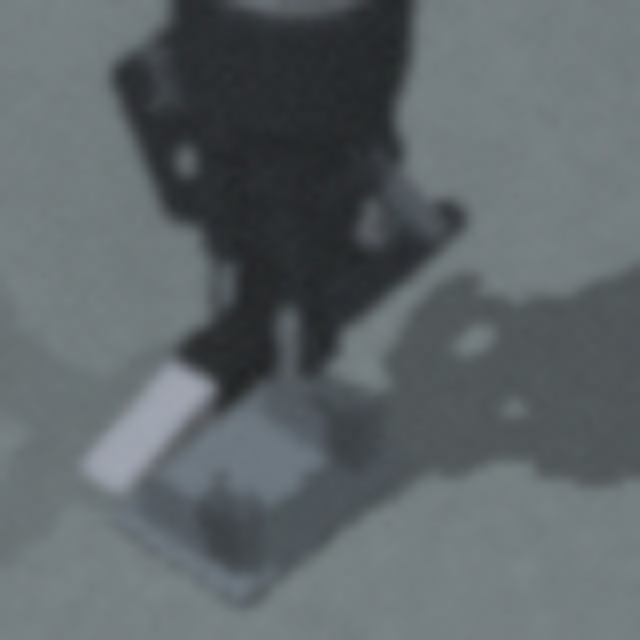

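View pics/t28c.png

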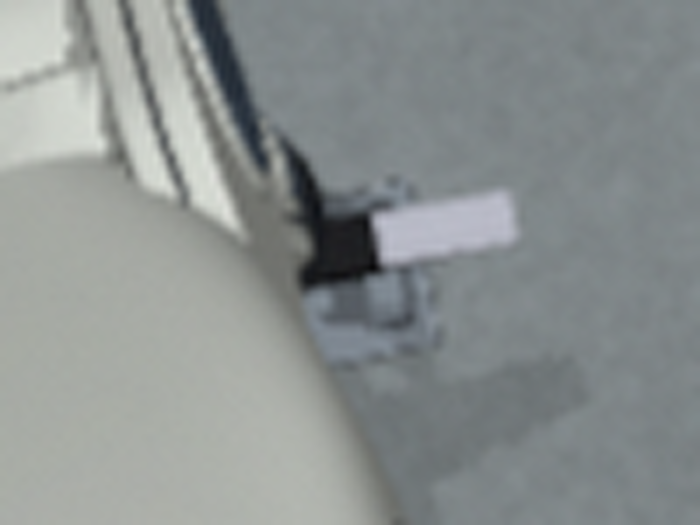

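Emit:
step_arm([
  [0,0,-0.03],
  [0,0,-0.055],
  [0,0,-0.07],
  [0,0,-0.076],
  [0,0,-0.076],
], spin=[0,0,0,0,0])

```text
time: 34.38
eef_pos: [0.4445, 0.2519, 0.0284]
orientation: [-3.141, 0.0, 1.767]
wrist_force: [-0.6, -0.4, -0.5]
width: 0.018
```

Emit:
step_arm([
  [0,0,-0.001],
  [0,0,-0.002],
  [0,0,-0.003],
  [0,0,-0.003],
], spin=[0,0,0,0])

```text
time: 34.72
eef_pos: [0.4449, 0.2521, 0.0275]
orientation: [3.141, -0.0, 1.768]
wrist_force: [-0.3, -0.7, -1.5]
width: 0.0187
```

```bash
python3 -W ignore -c "
from h import *
st()
"
```

```text
t 34.7167 eef [0.4449, 0.2521, 0.0275] rpy [3.141, -0.0001, 1.7675] w 0.0187
  hx,hy mm -104.5 292.66 bottom mm 32.05 F housing-axes [-0.38, -0.64, -1.53] T [0.009, 0.023, 0.027]
```

Emit:
step_arm([
  [0,0,-0.001],
  [0,0,-0.002],
  [0,0,-0.003],
  [0,0,-0.003],
], spin=[0,0,0,0])

```text
time: 35.05
eef_pos: [0.4447, 0.2521, 0.0257]
orientation: [-3.142, -0.0, 1.768]
wrist_force: [0.4, -0.2, -1.3]
width: 0.0183
```

Emit:
step_arm([
  [0,0,-0.001],
  [0,0,-0.001],
  [0,0,-0.001],
], spin=[0,0,0])

```text
time: 35.3
eef_pos: [0.4447, 0.2521, 0.0256]
orientation: [3.141, -0.0, 1.768]
wrist_force: [-1.7, -1.8, 5.2]
width: 0.0182
```

```bash
python3 -W ignore -c "
from h import *
st()
"
```

```text
t 35.3 eef [0.4447, 0.2521, 0.0256] rpy [3.1413, -0.0, 1.7675] w 0.0182
  hx,hy mm -104.7 292.6 bottom mm 30.12 F housing-axes [-1.77, -1.72, 5.19] T [-0.155, 0.386, 0.029]
```

Emit:
step_arm([
  [0,0,0],
  [0,0,0],
  [0,0,0],
  [0,0,0],
  [0,0,0],
], spin=[0,0,0,0,0], grip=0.6)

```text
time: 35.72
eef_pos: [0.4447, 0.2521, 0.0251]
orientation: [-3.141, -0.0, 1.768]
wrist_force: [0.6, 0.7, -0.5]
width: 0.0508
```

Emit:
step_arm([
  [0,0,0.01],
  [0,0,0.03],
  [0,0,0.07],
  [0,0,0.12],
  [0,0,0.18],
], spin=[0,0,0,0,0])

```text
time: 36.13
eef_pos: [0.4439, 0.2518, 0.1156]
orientation: [-3.139, 0.0, 1.768]
wrist_force: [1.5, 0.1, 0.8]
width: 0.0515
```

Emit:
step_arm([
  [0,0.08,0.07],
  [-0.04,0.16,0.14],
  [-0.08,0.24,0.2],
  [-0.14,0.3,0.2],
  [-0.2,0.35,0.2],
], spin=[0,0,0,0,0])

```text
time: 36.55
eef_pos: [0.3657, 0.4075, 0.2136]
orientation: [3.138, -0.002, 1.766]
wrist_force: [0.5, -0.2, -0.4]
width: 0.0511
```

Emit:
step_arm([
  [-0.05,0.05,0],
  [-0.1,0.1,0],
  [-0.15,0.1,0],
  [-0.15,0.1,0],
  [-0.15,0.1,0],
], spin=[0,0,0,0,0])

```text
time: 36.97
eef_pos: [0.2893, 0.456, 0.2116]
orientation: [3.141, -0.0, 1.77]
wrist_force: [1.2, -0.2, 1.6]
width: 0.0515
```

```bash
python3 -W ignore -c "
from h import *
import h
chk(29)
shot('top','t29b');shot('scene','s29b')
for w in(.034,.04): h.HW=w; lift(['t27','t27b','s27','s27b','t29','t29b','s29','s29b'],BASE)
W=wedge(.444,.252,.195,.030)
overlay('top','t29',W,(215,265,305,315),8,'o5')
overlay('scene','s29',W,(310,165,380,225),8,'o6')
"
```

```text
t 36.9667 eef [0.2893, 0.456, 0.2116] rpy [3.1412, -0.0001, 1.77] w 0.0515
  hx,hy mm -246.39 506.3 bottom mm 216.07 F housing-axes [1.21, -0.27, 1.62] T [0.026, -0.02, -0.033]
top 786 left 5.63 right 7.00 mm  se 0.30
scene 682 left 7.08 right 5.77 mm  se 0.29
top 786 left 5.71 right 6.80 mm  se 0.20
scene 687 left 6.94 right 5.90 mm  se 0.22
top 1090 left 5.85 right 6.65 mm  se 0.15
scene 946 left 6.76 right 6.03 mm  se 0.15
```

View pics/o5.png

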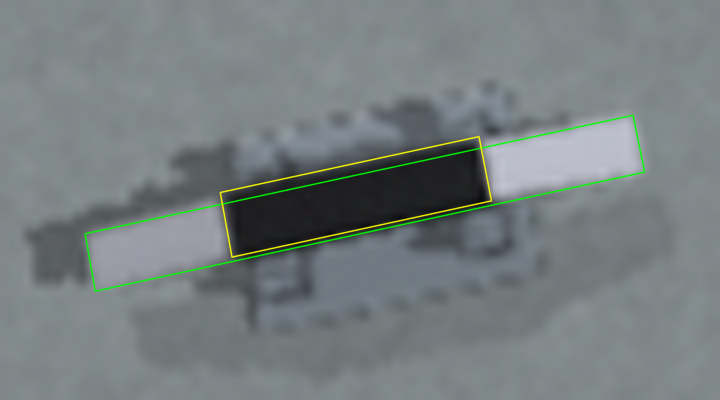

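View pics/o6.png

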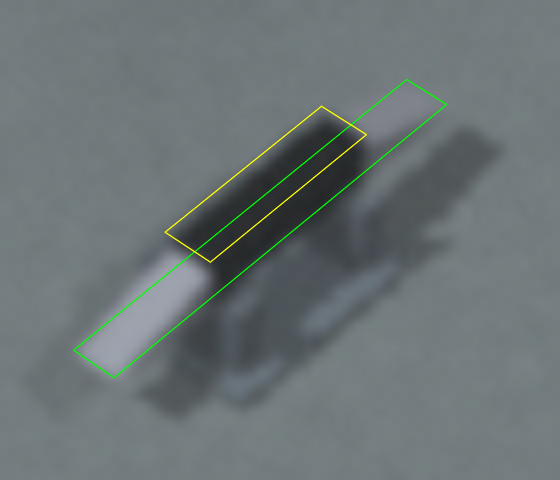

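View pics/t29.png

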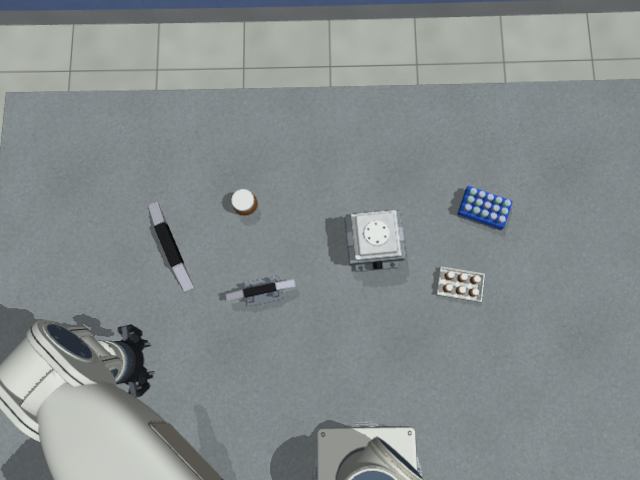

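```bash
python3 -W ignore - <<'E'
from h import *
c,s=np.cos(.066),np.sin(.066)
def planes(n,tags,hw):
    out=[]
    for t in tags:
        D=np.load(f"pics/{t}.npy"); P=cloud(n,D); P=P[(D>0)]
        dx,dy=P[:,0]-H0[0],P[:,1]-H0[1]; a=c*dx+s*dy; b=-s*dx+c*dy
        r=np.hypot(a,b)
        m=(abs(a)<hw)&(abs(b)<hw)&(P[:,2]>.075)&(P[:,2]<.125); X=np.c_[np.ones(m.sum()),a[m]/.055,b[m]/.055,(r[m]<.027)]
        k=np.linalg.lstsq(X,P[m,2]*1e3,rcond=None)[0]; out.append([k[0]+k[2],k[0]-k[2]])
    return np.mean(out,0),np.std(out,0)/np.sqrt(len(out))
for hw in(.034,.038):
  for n,b,f in(("top",["top0","t1","t2","t3"],["t27","t27b","t29","t29b"]),("scene",["scene0","s1","s2","s3"],["s27","s27b","s29","s29b"])):
    B,e=planes(n,b,hw);F,e2=planes(n,f,hw); print(hw,n,"lift L,R",F-B,"+-",e2)
E
```

```text
0.034 top lift L,R [6.01788394 6.73813994] +- [0.1024367  0.10843426]
0.034 scene lift L,R [5.94391738 6.75457437] +- [0.11884199 0.08677084]
0.038 top lift L,R [6.03098486 6.62574295] +- [0.11971235 0.13791031]
0.038 scene lift L,R [6.09782389 6.6200697 ] +- [0.10701108 0.06474537]
```

With a plane fit in the cover's own coordinates, both cameras now agree: left +6.0 mm, right +6.7 mm. The wedge is on its seats, the bystanders haven't moved and the arm is clear. Handing in.

```bash
python3 -c "
from plant import arm
print(arm.close_job())"
```

```text
the job is handed in; nothing more can be done
None
```

I raised the cover with the wedge in three passes: left to about 3 mm, right to about 6.5 mm, then left to match. I then laid the wedge back on its rest, let go, backed the arm off and handed the job in at about 37 s of the 72 s allowed.

**Cover height:** the last check, a depth plane fit from both cameras, gave about +6.0 mm left and +6.7 mm right over the starting height (±0.1–0.15 mm). The start itself could have been up to 0.5 mm above seated, so the right side may be slightly over the 7 mm you asked for. The estimated lead of one side stayed at or under about 3.6–3.8 mm.

**Wedge and bystanders:** the wedge's outline in both cameras matches its starting position on the seats. The jar, rack and tray look unmoved in the last top picture, judged by eye. The arm is clear of everything.

**Forces:** the wrist sideways force was mostly 12–16 N and peaked at 18 N on the first push, before I took the downward press off the pad. I couldn't read the force between wedge and cover directly, so the 15 N limit was not checked.

**Checks that disagreed:**
- My first depth comparison gave opposite tilts from the two cameras (left/right 5.7/6.8 against 6.9/5.9 mm). The plane fit removed the disagreement.
- The pad heights I felt, 60.65 mm left and 61.1 mm right, are only good to about 0.5 mm.

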